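# Close out a measured batch

### The job

The batch on the measuring stage is done: first throw the stage lever into the yellow unload notch, then sort every housing on the stage by its tag, green into the nests of the green-rimmed pass tray and red into the nests of the red-rimmed reject tray, each lying flat in a nest of its own. Then lift the master block up off its hook and stand it upright on the blue square in the middle of the empty stage, and only after that throw the lever into the blue park notch. Leave the other things on the bench alone.

Things in the scene. Friction and masses are not known exactly. Their poses are not given: they have to be found in the camera images.
- housing1: cast aluminium sensor housing, 72 (own x) x 40 (own y) mm with two end ears 8 mm high; the body between them is 52 x 40 mm and 36 mm high, with a dark round boss (20 mm dia., top at 43 mm) towards +x and a square green tag on its top towards -x. Grip across its 40 mm, or the body's 52 mm. Starts upright on the stage. Origin: centre of the underside, z up. May be absent (None)
- housing2: cast aluminium sensor housing, 72 (own x) x 40 (own y) mm with two end ears 8 mm high; the body between them is 52 x 40 mm and 36 mm high, with a dark round boss (20 mm dia., top at 43 mm) towards +x and a square red tag on its top towards -x. Grip across its 40 mm, or the body's 52 mm. Starts upright on the stage. Origin: centre of the underside, z up. May be absent (None)
- housing3: cast aluminium sensor housing, 72 (own x) x 40 (own y) mm with two end ears 8 mm high; the body between them is 52 x 40 mm and 36 mm high, with a dark round boss (20 mm dia., top at 43 mm) towards +x and a square green tag on its top towards -x. Grip across its 40 mm, or the body's 52 mm. Starts upright on the stage. Origin: centre of the underside, z up. May be absent (None)
- housing4: cast aluminium sensor housing, 72 (own x) x 40 (own y) mm with two end ears 8 mm high; the body between them is 52 x 40 mm and 36 mm high, with a dark round boss (20 mm dia., top at 43 mm) towards +x and a square red tag on its top towards -x. Grip across its 40 mm, or the body's 52 mm. Starts upright on the stage. Origin: centre of the underside, z up. May be absent (None)
- housing5: cast aluminium sensor housing, 72 (own x) x 40 (own y) mm with two end ears 8 mm high; the body between them is 52 x 40 mm and 36 mm high, with a dark round boss (20 mm dia., top at 43 mm) towards +x and a square green tag on its top towards -x. Grip across its 40 mm, or the body's 52 mm. Starts upright on the stage. Origin: centre of the underside, z up. May be absent (None)
- housing6: cast aluminium sensor housing, 72 (own x) x 40 (own y) mm with two end ears 8 mm high; the body between them is 52 x 40 mm and 36 mm high, with a dark round boss (20 mm dia., top at 43 mm) towards +x and a square red tag on its top towards -x. Grip across its 40 mm, or the body's 52 mm. Starts upright on the stage. Origin: centre of the underside, z up. May be absent (None)
- pass_tray: fixed PASS tray with green rims, of three nests in a row along its own x, 224 (x) x 104 (y) mm. Floor 6 mm above the bench; rims and ribs are 8 mm wide and 8 mm high above the floor. Each nest is 64 (x) x 88 (y) mm inside, so a housing lies in it with its long side along the tray's y, one per nest. Nest centres at x = -72, 0, +72 mm, y = 0. Origin: centre of the underside, on the bench
- reject_tray: fixed REJECT tray with red rims, of three nests in a row along its own x, 224 (x) x 104 (y) mm. Floor 6 mm above the bench; rims and ribs are 8 mm wide and 8 mm high above the floor. Each nest is 64 (x) x 88 (y) mm inside, so a housing lies in it with its long side along the tray's y, one per nest. Nest centres at x = -72, 0, +72 mm, y = 0. Origin: centre of the underside, on the bench
- stage: fixed flat measuring stage, 225 (x) x 310 (y) mm, top face 20 mm above the bench. Origin: centre of its underside
- datum (a point): centre of the blue square outline (72 mm) in the middle of the stage's top face
- lever_base: fixed grey quadrant plate of the stage lever, 150 x 160 mm, 12 mm high. Origin: on the lever's upright pivot axis, at bench height; three notch marks lie round it towards its own -x: blue (park) on its +y side, yellow (unload) in the middle, white (measure) on its -y side
- stage_lever (a joint): angle of the flat steel lever arm about its upright pivot; 0 when it points along the quadrant's own -x, at the yellow notch; the blue notch is at -0.6 rad (towards the quadrant's +y), the white one at +0.6 rad (towards its -y). It turns freely from -0.85 to 0.85 rad against light friction (about 2 N at the knob) and stays where it is left
- lever_knob (a point): middle of the gripping part of the lever's upright round black knob (24 mm dia., free from 30 to 67 mm above the bench; this point is at 55 mm), 90 mm from the pivot
- unload_notch (a point): yellow unload notch on the quadrant: the point under the knob when the lever is in it, 12 mm above the bench
- park_notch (a point): blue park notch on the quadrant: the point under the knob when the lever is in it, 12 mm above the bench
- hook_stand: fixed stand. Origin: foot of its post at bench height. A 10 x 10 mm bar runs from the post along own -x for 105 mm, its top at 200 mm; its orange end is turned up 12 mm higher (212 mm). Post 16 mm square, 212 mm high
- master: steel master block 50 (x) x 46 (y) x 50 mm high, blue band, 0.35 kg, with a rigid black loop handle on top in its y-z plane: 46 wide (y), 12 thick (x), opening 30 wide from 50 to 110 mm, top at 118. Hangs by the loop on the hook bar, 70 mm before the post. Grip from above across the loop's outsides (46 mm), 82 mm above the underside. Origin: centre of the underside
- ring_gauge: bystander, leave it alone: steel ring 56 mm dia., 24 high
- disc_weight: bystander, leave it alone: brass disc 40 mm dia., 24 high
- screwdriver: bystander, leave it alone: screwdriver lying flat
- cleaner: bystander, leave it alone: white jar of cleaner with blue cap, 56 mm dia., 70 high
- mug: bystander, leave it alone: blue mug 72 mm dia., 70 high
- gauge_case: bystander, leave it alone: wooden case 70 x 110 x 45 mm
- marker: bystander, leave it alone: black marker pen lying flat, 14 mm dia., 134 long
Mind the look-alikes: they are no part of the job. Leave any orange look-alike of the housing6 alone.

How it is judged:
By the outcome, as a careful person would: the job done as asked, in the order asked, and still so for the second after the job is handed in, with the robot touching nothing.
Of housing1, housing2, housing3, housing4, housing5, housing6 only 3 to 5 are there at a start; the rules pass over those that are not, and their reading is None.
At some moment in a run one of housing1, housing2, housing3, housing4, housing5, housing6 may be knocked a few centimetres aside while the robot is not near it.
It also fails if it takes over 210 s, if anything falls off the work surface, if the arm or the gripper's body presses on something with over 40 N, if the wrist force passes 120 N, or if a joint passes its speed limit or range.

### The arm

A 6-joint arm with a two-finger parallel gripper is mounted at the origin on the work surface. World frame = base frame: x ahead of the robot, y to its left, z up, the work surface at z = 0. Lengths are in mm, angles in rad, forces in N, time in s.
With the tool pointing down it reaches from about 400 to 925 mm from the base axis. Payload 12.5 kg.
Tool frame: the origin (TCP) lies midway between the tips of the shut fingers; the grasp point (between the pads) lies env.grasp_offset behind it (env.grasp_offset is the distance from the TCP to the grasp point, in mm); x points along the fingers, y is the direction in which the jaws open and shut, and the axes are right-handed (so a half turn about x gives the same grasp; the last joint's range is limited). The gripper opens to 95 mm and grips with 3 to 60 N. Pads are 20 mm wide; open, the fingers measure 119 mm over their backs; the gripper's body (75 mm by 180 mm) begins 59 mm behind the grasp point.
Start: joints at [-1.286, 0.491, 1.559, -0, 1.092, -0.106], TCP at [238.104, -577.887, 214.661] pointing down, gripper open.
Joint ranges: [-3.1, 3.1], [-0.84, 2.19], [0.05, 2.79], [-1.13, 4.28], [0.06, 2.93], [-2.69, 2.69]. Speed limits (rad/s): [2.22, 2.22, 2.79, 3.14, 3.14, 3.14].

### API

Orientations are given as [roll, pitch, yaw] about the fixed x, y, z axes, in that order (R = Rz(yaw) Ry(pitch) Rx(roll)).
In Python, from cell import env gives the robot as it stands.
- The arm moves only by the tool apply_moves, never from a script. Its arguments are lists of equal length, an entry for each row: "offset": the shift along the world's x, y, z in units of 25 mm (1.0 is 25 mm), a list of three; "yaw": the turn about the world's z in units of 6 degrees (1.0 is 6 degrees); "jaw": the closure, from -1 (fully open) to 1 (shut), so that 0 is half open. A call has 1 to 20 rows; each row is the pose to reach, as a shift and turn from the pose measured when the call began; what a row does not reach only later rows make up. A row lasts 1/8 s, in which the tool goes at most 62.5 mm and 10.7 degrees, less where a joint would pass 70% of its speed; a pose out of reach is approached as far as the arm can. A call with a gripper value outside its range is refused whole. The fingers move at their own pace and stop on an object; the grip force is fixed at half the most. Time passes only in rows, so rows that repeat a pose let the fingers close. It gives the time, the measured TCP pose, the force and the opening at its end, in the units of the state.
- env.state(): the state, without advancing time (a new reading comes with each control period).
- env.read_camera(name): name is "scene" or "side" or "wrist"; returns a dict with "frame" (400x640x3 uint8, red, green, blue), "fx", "fy", "cx", "cy" (pixels), "distortion" ([k1, k2, p1, p2, k3] as OpenCV has them; the pictures are not rectified), "xyz" and "rotation" of the camera in the world; the wrist camera has in their place "hand_eye" (4x4, takes a point from camera to tool coordinates, whose origin is the TCP and whose axes are the tool frame's). Camera axes: x right, y down, z forward; pixel columns grow to the right and rows downward; lengths in mm; the calibration is good to about 2 mm. A picture is of the moment at which its call begins: read the wrist's pose just before it. There is no depth.
- env.job_done(): hands the job in, once; it reports no verdict.
The state is a dict: "t": time; "joints": joint angles; "qvel": joint speeds; "tau": joint torques, N m; "eef_pos": TCP position; "tcp_rot": TCP orientation; "ft_force": force on the tool from outside, world axes, zero at the start; "moment": the same for the moment, N m; "opening": opening from 0.0 (shut) to 1.0 (fully open).
Only numpy, scipy, OpenCV 4.12 (cv2) and the standard library are available. Lean on these libraries where they do the work, as an engineer would, in place of code of your own. Each camera call takes 0.05 s, during which the arm holds its last target.

## Working session

There is one attempt and no reset: what is moved stays moved. The work goes in short steps, Python scripts to look and compute and a tool call to move; the robot and the scene stay as the last step left them, time stands still between calls to the robot, and variables do not carry over. Pictures are saved under pics/ and viewed, and the job is handed in when it is done.

Besides the shell and the picture viewer there is one more tool, called after ">>>" as name(argument=value, ...), one argument or row to a line, values as JSON. apply_moves: Moves the arm, as the interface text tells. Its arguments: {"type":"object","properties":{"offset":{"type":"array"},"yaw":{"type":"array"},"jaw":{"type":"array"}},"required":["offset","yaw","jaw"]}

```bash
ls; mkdir -p pics; python3 - <<'E'
from cell import env
import cv2
print(env.state(), env.grasp_offset)
for n in ["scene","side","wrist"]:
    c=env.read_camera(n); cv2.imwrite(f"pics/{n}0.png",c["frame"][:,:,::-1])
    print({k:v for k,v in c.items() if k!="frame"})
E
```

```text
pics
{'t': 0.0, 'joints': array([-1.28560295e+00,  4.91578191e-01,  1.55949023e+00, -7.72285119e-06,
        1.09168847e+00, -1.05619027e-01]), 'qvel': array([ 0.00060492,  0.00077067, -0.00367762, -0.0009951 ,  0.00119943,
       -0.00036456]), 'tau': array([-1.72777567e-03, -6.12647724e+01, -2.58181000e+01,  6.91342447e-02,
        4.82193811e-02, -8.39598351e-05]), 'eef_pos': array([ 238.0217211 , -577.61958177,  214.03613058]), 'tcp_rot': array([-1.67053247,  1.56963207,  1.86187614]), 'ft_force': array([ 0.18444013, -0.53721549,  0.38809794]), 'moment': array([0.04596297, 0.00916291, 0.01632749]), 'opening': 1.001165202395254} 18.8
{'fx': 400.593979801277, 'fy': 400.593979801277, 'cx': 314.2518404316955, 'cy': 202.51232126762844, 'distortion': array([-0.00183955,  0.        ,  0.        ,  0.        ,  0.        ]), 'xyz': array([ 921.02481862, -420.32428245,  951.38676617]), 'rotation': array([-2.59580907, -0.00354896,  0.88461506])}
{'fx': 516.3556547454009, 'fy': 516.3556547454009, 'cx': 324.54967607991637, 'cy': 204.9283222061902, 'distortion': array([0.00144067, 0.        , 0.        , 0.        , 0.        ]), 'xyz': array([ -108.667206  , -1215.93085003,  1115.26143646]), 'rotation': array([-2.24481866, -0.01514939, -0.48444354])}
{'fx': 298.78530466280273, 'fy': 298.78530466280273, 'cx': 321.13379523770686, 'cy': 198.43362346069063, 'distortion': array([-0.05553244,  0.        ,  0.        ,  0.        ,  0.        ]), 'hand_eye': array([[ 1.66088787e-03, -2.88730113e-01,  9.57409089e-01,
        -1.71128720e+02],
       [ 9.99998275e-01, -3.16623484e-04, -1.83025601e-03,
         2.68390894e-01],
       [ 8.31588227e-04,  9.57410477e-01,  2.88729090e-01,
        -8.27009505e+01],
       [ 0.00000000e+00,  0.00000000e+00,  0.00000000e+00,
         1.00000000e+00]])}
```

View pics/scene0.png

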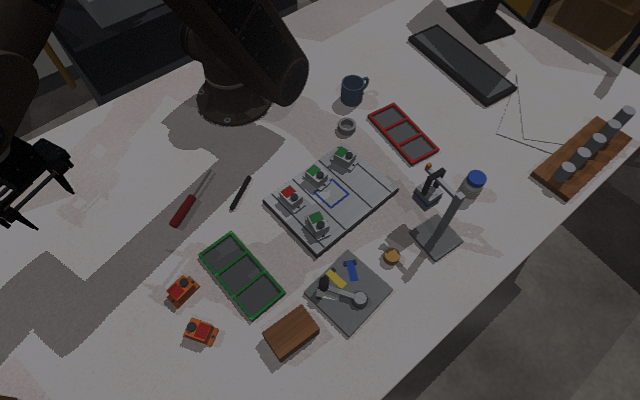

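View pics/side0.png

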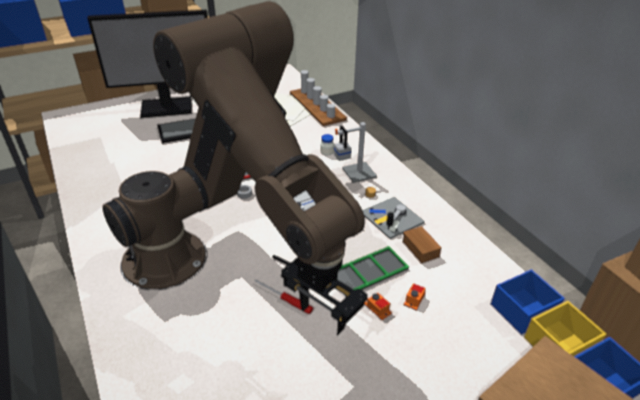

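View pics/wrist0.png

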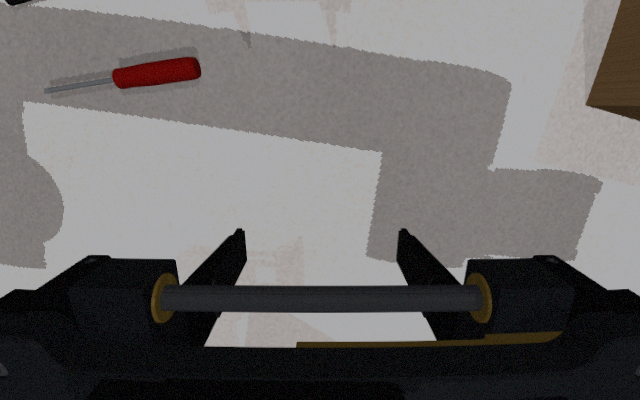

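The scene view shows 4 housings on the stage (green at about (343,155), (316,173) and (318,220), red at (289,195)). The lever knob is near (323,285) and the master hangs at (430,188). I'll zoom in to measure.

```bash
cat > h.py <<'E'
import numpy as np, cv2
from scipy.spatial.transform import Rotation as R
from cell import env
def cam(n):
    s=env.state(); c=env.read_camera(n)
    K=np.array([[c["fx"],0,c["cx"]],[0,c["fy"],c["cy"]],[0,0,1]]);c["K"]=K
    if n=="wrist":
        T=np.eye(4);T[:3,:3]=R.from_euler("xyz",s["tcp_rot"]).as_matrix();T[:3,3]=s["eef_pos"]
        M=T@c["hand_eye"]; c["R"]=M[:3,:3];c["p"]=M[:3,3]
    else:
        c["R"]=R.from_euler("xyz",c["rotation"]).as_matrix();c["p"]=np.array(c["xyz"])
    return c
def unp(c,uv,z):
    uv=np.array(uv,float).reshape(-1,1,2)
    q=cv2.undistortPoints(uv,c["K"],np.array(c["distortion"]))[:,0]
    d=np.c_[q,np.ones(len(q))]@c["R"].T
    z=np.broadcast_to(z,len(q))
    return c["p"]+d*((z-c["p"][2])/d[:,2])[:,None]
def proj(c,X):
    X=np.array(X,float).reshape(-1,3)
    r=cv2.Rodrigues(c["R"].T)[0];t=-c["R"].T@c["p"]
    return cv2.projectPoints(X,r,t,c["K"],np.array(c["distortion"]))[0][:,0]
def crop(c,name,x0,y0,w,h,s,drawn=()):
    f=cv2.resize(c["frame"][y0:y0+h,x0:x0+w,::-1],None,fx=s,fy=s,interpolation=cv2.INTER_CUBIC)
    f=np.clip(f.astype(float)*1.4,0,255).astype(np.uint8)
    for pts in drawn:
        q=((proj(c,pts)-[x0,y0]+.5)*s).astype(int); cv2.polylines(f,[q.reshape(-1,1,2)],False,(255,0,255),1)
    for k in range(0,w,20): cv2.putText(f,str(x0+k),(int(k*s),8),0,.3,(0,0,255),1)
    for k in range(0,h,20): cv2.putText(f,str(y0+k),(0,int(k*s)+4),0,.3,(0,0,255),1)
    cv2.imwrite(f"pics/{name}.png",f)
E
python3 - <<'E'
from h import *
c=cam("scene"); crop(c,"s1",255,135,150,125,5.3); crop(c,"s2",190,225,200,140,4); crop(c,"s3",320,90,180,170,3.5)
E
```

```text
(no output)
```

View pics/s1.png

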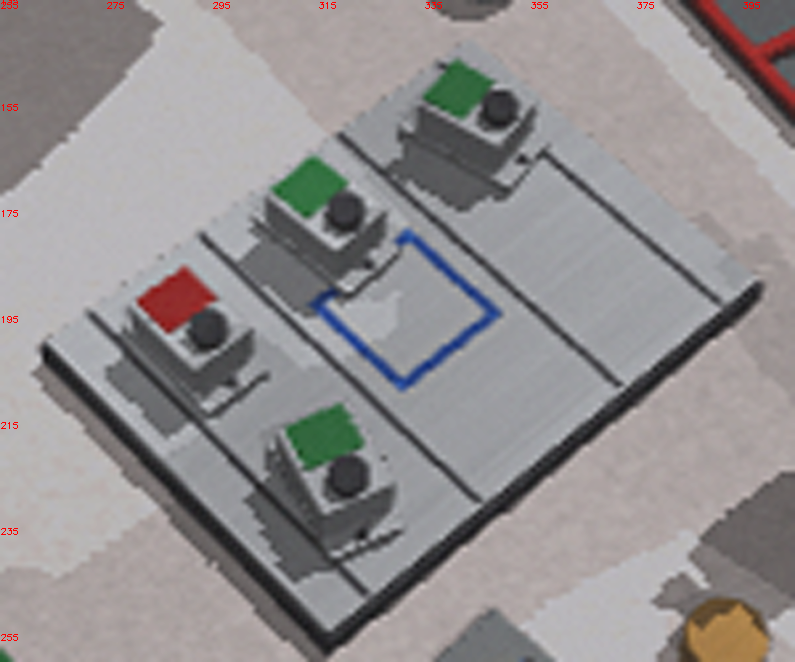

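View pics/s2.png

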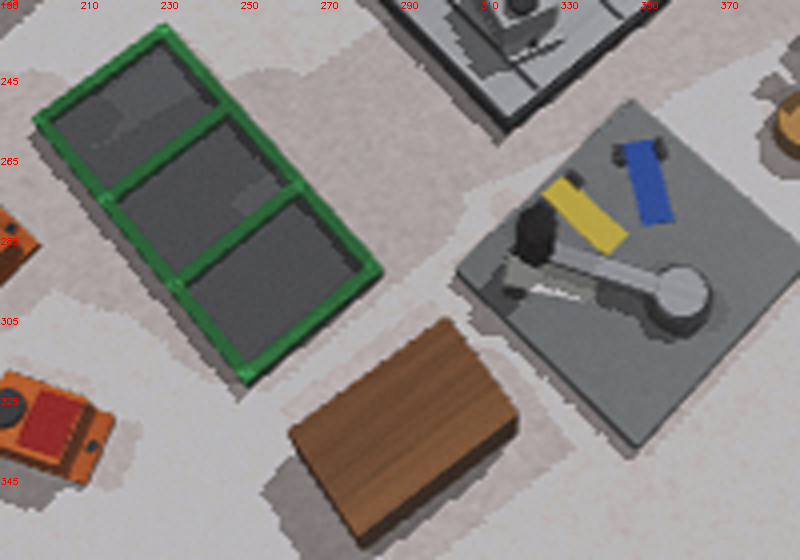

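View pics/s3.png

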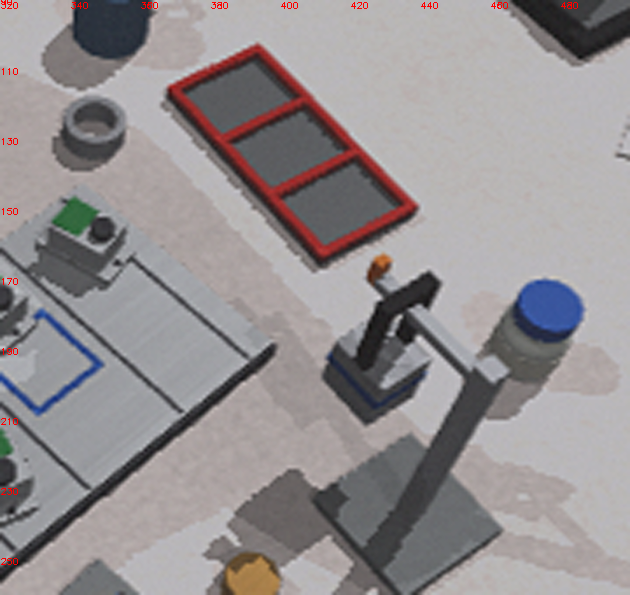

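```bash
cat > m.py <<'E'
from h import *
from scipy.optimize import least_squares
def s1(p): return np.array(p)/5.3+[255,135]
def s2(p): return np.array(p)/4+[190,225]
def s3(p): return np.array(p)/3.5+[320,90]
def fit(c,model,uv,init):
    model=np.array(model,float);uv=np.array(uv)-0.5
    def tr(q): return np.c_[model[:,:2]@np.array([[np.cos(q[2]),np.sin(q[2])],[-np.sin(q[2]),np.cos(q[2])]])+q[:2],model[:,2]]
    r=least_squares(lambda q:(proj(c,tr(q*[100,100,1]))-uv).ravel(),np.array(init)/[100,100,1])
    q=r.x*[100,100,1]; return q,np.sqrt(np.mean(r.fun**2))
E
python3 - <<'E'
from m import *
c=cam("scene")
def pp(n,p,z): print(n,unp(c,np.array(p)-.5,z).round(1).tolist())
pp("stage",s1([(42,346),(328,634),(762,285),(468,40)]),20)
pp("datum",s1([(408,234),(498,314),(405,385),(316,304)]),20)
pp("pass",s2([(165,27),(382,270),(245,378),(36,120)]),14)
pp("rej",s3([(258,46),(416,207),(318,262),(168,92)]),14)
pp("lever plate",s2([(630,100),(800,270),(633,445),(458,272)]),12)
pp("pivot",s2([(683,292)]),20); pp("knobtop",s2([(539,210)]),67)
pp("yel",s2([(545,190),(570,177),(628,235),(610,254)]),12)
pp("blue",s2([(627,145),(660,140),(673,220),(645,224)]),12)
pp("posttop",s3([(490,370)]),212);pp("orange",s3([(380,262)]),212)
pp("foot",s3([(410,435),(500,530),(405,598),(312,500)]),4)
for n,t in dict(g1=[(450,62),(496,80),(467,117),(421,99)],g2=[(313,155),(347,183),(311,217),(273,188)],r=[(185,266),(217,297),(174,333),(136,305)],g3=[(343,402),(364,440),(303,470),(283,430)]).items(): pp(n,s1(t),56)
for n,t in dict(g1=(500,108),g2=(345,211),r=(209,328),g3=(348,476)).items(): pp(n+"boss",s1([t]),63)
E
```

```text
stage [[389.3, -163.5, 20.0], [606.8, -151.7, 20.0], [597.4, 151.2, 20.0], [375.6, 141.2, 20.0]]
datum [[455.3, 28.2, 20.0], [523.2, 31.7, 20.0], [525.3, -33.8, 20.0], [458.6, -37.8, 20.0]]
pass [[412.5, -282.6, 14.0], [633.4, -271.6, 14.0], [634.6, -372.4, 14.0], [416.5, -382.2, 14.0]]
rej [[351.9, 379.7, 14.0], [571.3, 349.4, 14.0], [558.9, 241.9, 14.0], [341.2, 275.9, 14.0]]
lever plate [[643.7, -80.5, 12.0], [792.6, -75.7, 12.0], [805.5, -222.5, 12.0], [662.8, -236.5, 12.0]]
pivot [[759.2, -142.1, 20.0]]
knobtop [[678.6, -187.8, 67.0]]
yel [[655.9, -162.0, 12.0], [659.2, -144.4, 12.0], [710.3, -141.5, 12.0], [712.4, -158.0, 12.0]]
blue [[665.7, -102.6, 12.0], [676.3, -84.2, 12.0], [720.6, -113.7, 12.0], [711.6, -128.7, 12.0]]
posttop [[761.6, 124.3, 212.0]]
orange [[661.1, 133.6, 212.0]]
foot [[716.5, 182.5, 4.0], [814.2, 172.9, 4.0], [806.1, 76.4, 4.0], [707.7, 82.1, 4.0]]
g1 [[402.0, 101.8, 56.0], [426.9, 112.8, 56.0], [435.8, 84.2, 56.0], [411.2, 73.2, 56.0]]
g2 [[403.6, 5.0, 56.0], [428.8, 7.3, 56.0], [433.7, -20.9, 56.0], [407.0, -24.6, 56.0]]
r [[416.8, -89.6, 56.0], [441.8, -88.5, 56.0], [445.1, -118.2, 56.0], [419.9, -122.9, 56.0]]
g3 [[528.8, -78.4, 56.0], [551.5, -84.1, 56.0], [545.6, -117.2, 56.0], [522.5, -110.9, 56.0]]
g1boss [[446.1, 97.8, 63.0]]
g2boss [[445.6, -8.2, 63.0]]
rboss [[457.5, -105.4, 63.0]]
g3boss [[564.5, -105.1, 63.0]]
```

```bash
python3 - <<'E'
from m import *
c=cam("scene")
def rect(a,b,z): return [(-a/2,b/2,z),(a/2,b/2,z),(a/2,-b/2,z),(-a/2,-b/2,z)]
a=np.array
st=s1([(468,42),(762,285),(328,634),(42,346)])
print("stage",fit(c,rect(225,310,20),st,[500,0,0]))
print("datum",fit(c,rect(70,70,20),s1([(408,234),(498,314),(405,385),(316,304)]),[500,0,0]))
print("pass",fit(c,rect(224,104,14),s2([(165,27),(382,270),(245,378),(36,120)]),[520,-330,0]))
print("rej",fit(c,rect(224,104,14),s3([(258,46),(416,207),(318,262),(168,92)]),[450,300,0]))
for A,B in((150,160),):
  print("plate",fit(c,rect(A,B,12),s2([(630,100),(800,270),(633,445),(458,272)]),[730,-150,0]))
s=env.state();Rm=R.from_euler("xyz",s["tcp_rot"]).as_matrix();print(Rm.round(3))
E
```

```text
stage (array([ 4.91715803e+02, -5.08014142e+00,  4.22066848e-02]), np.float64(1.0547710954425802))
datum (array([ 4.90476999e+02, -2.79699232e+00,  5.02111019e-02]), np.float64(0.5814958580906896))
pass (array([ 5.23780890e+02, -3.26937086e+02,  4.34540255e-02]), np.float64(0.8602033428307511))
rej (array([ 4.55594770e+02,  3.11745601e+02, -1.44101696e-01]), np.float64(0.5593377045732925))
plate (array([ 7.25870986e+02, -1.53397103e+02,  8.76046310e-02]), np.float64(1.6002680568580443))
[[-0.     0.381 -0.925]
 [ 0.    -0.925 -0.381]
 [-1.    -0.    -0.   ]]
```

>>> apply_moves(
  offset=[
    [15.3,16.3,-0.4],
    [15.3,16.3,-0.4],
    [15.3,16.3,-0.4],
    [15.3,16.3,-0.4],
    [15.3,16.3,-0.4],
    [15.3,16.3,-0.4],
    [15.3,16.3,-0.4],
    [15.3,16.3,-0.4],
    [15.3,16.3,-0.4],
    [15.3,16.3,-0.4],
    [15.3,16.3,-0.4],
    [15.3,16.3,-0.4],
    [15.3,16.3,-0.4],
  ],
  yaw=[-1,-1,-1,-1,-1,-1,-1,-1,-1,-1,-1,-1,-1],
  jaw=[-1,-1,-1,-1,-1,-1,-1,-1,-1,-1,-1,-1,-1],
)

```text
t: 1.92
eef_pos: [620.0, -171.4, 204.7]
tcp_rot: [-2.341, 1.571, 1.085]
ft_force: [-0.6, 0.6, -0.1]
opening: 1.001
```

```bash
python3 - <<'E'
from h import *
c=cam("wrist"); crop(c,"w1",0,0,640,400,1.25); c=cam("scene"); crop(c,"s4",190,60,320,260,2.5)
E
```

```text
(no output)
```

View pics/w1.png

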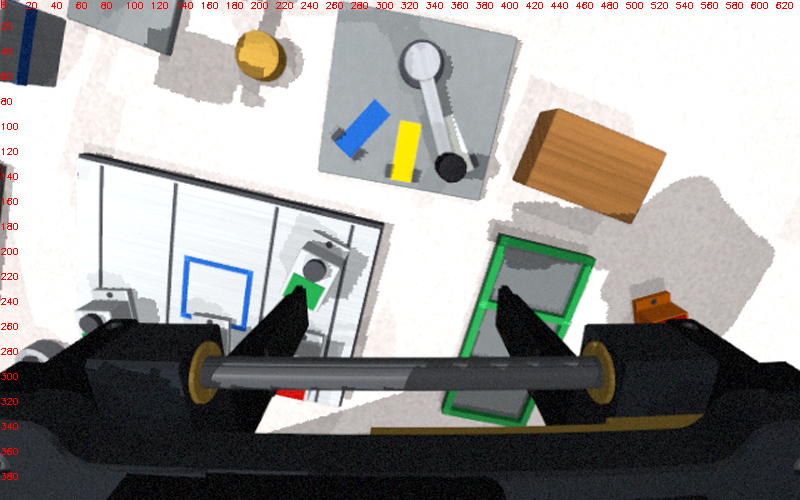

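View pics/s4.png

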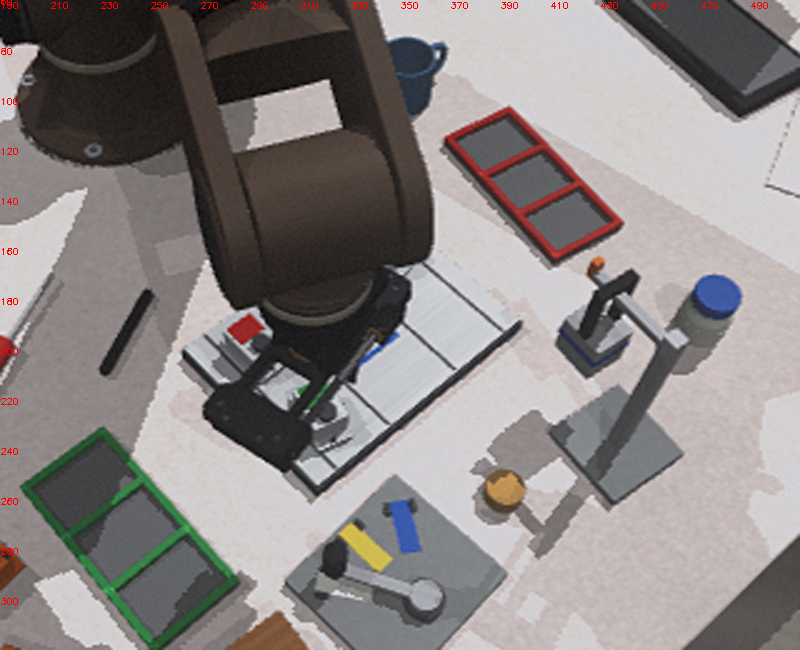

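```bash
python3 - <<'E'
from m import *
c=cam("wrist")
w=lambda p:np.array(p)/1.25-.5
def pp(n,p,z): 
    r=unp(c,w(p),z);print(n,r.round(1)[:,:2].tolist(), r.mean(0).round(1))
pp("plate",[(337,5),(518,37),(478,199),(319,170)],12)
pp("pivot",[(421,62)],[24]);pp("knobtop",[(452,166)],67)
pp("yel",[(398,121),(421,123),(412,181),(391,180)],12)
pp("blue",[(375,99),(390,111),(353,157),(334,146)],12)
pp("dk",[(345,150)],12);pp("dky",[(400,173)],12)
pp("datum",[(187,257),(252,272),(244,330),(181,315)],20)
pp("pass",[(498,234),(596,257)],14)
pp("stage",[(80,155),(384,223)],20)
def rect(a,b,z): return [(-a/2,b/2,z),(a/2,b/2,z),(a/2,-b/2,z),(-a/2,-b/2,z)]
print(fit(c,rect(150,160,12),w([(319,170),(337,5),(518,37),(478,199)])+.5,[730,-150,.1]))
E
```

```text
plate [[790.8, -61.8], [811.2, -221.9], [663.9, -235.4], [647.6, -79.3]] [ 728.4 -149.6   12. ]
pivot [[764.3, -145.6]] [ 764.3 -145.6   24. ]
knobtop [[688.8, -192.9]] [ 688.8 -192.9   67. ]
yel [[711.9, -139.9], [716.1, -160.9], [662.4, -168.2], [657.6, -148.5]] [ 687.  -154.4   12. ]
blue [[724.6, -114.3], [718.3, -130.3], [668.5, -107.8], [673.4, -88.0]] [ 696.2 -110.1   12. ]
dk [[672.7, -98.9]] [672.7 -98.9  12. ]
dky [[666.5, -155.0]] [ 666.5 -155.    12. ]
datum [[526.1, 31.1], [529.3, -36.9], [460.3, -39.2], [457.8, 30.3]] [493.4  -3.7  20. ]
pass [[636.5, -266.1], [642.4, -372.9]] [ 639.4 -319.5   14. ]
stage [[599.8, 149.4], [616.6, -153.3]] [608.2  -1.9  20. ]
(array([ 7.27993844e+02, -1.49724585e+02,  1.12741547e-01]), np.float64(1.572109397663879))
```

The wrist view shows the pivot at (421,62), knob at (452,166), yellow mark at (405,150) and blue mark at (362,128) in the scaled picture. The lever angle comes out near 0.45 rad. I'll go down over the knob next.

>>> apply_moves(
  offset=[
    [2.72,-0.86,0],
    [2.72,-0.86,0],
    [2.72,-0.86,-2],
    [2.72,-0.86,-4.0],
    [2.72,-0.86,-5],
    [2.72,-0.86,-6],
    [2.72,-0.86,-6.7],
    [2.72,-0.86,-6.7],
    [2.72,-0.86,-6.7],
  ],
  yaw=[0,0,0,0,0,0,0,0,0],
  jaw=[0,0,0,0,0,0,0,0,0],
)

```text
t: 3.2
eef_pos: [688.7, -192.6, 38.2]
tcp_rot: [2.687, 1.569, -0.169]
ft_force: [0.1, -0.1, 0.7]
opening: 0.501
```

```bash
python3 - <<'E'
from h import *
c=cam("wrist"); crop(c,"w2",0,0,640,400,1.25)
E
```

```text
(no output)
```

View pics/w2.png

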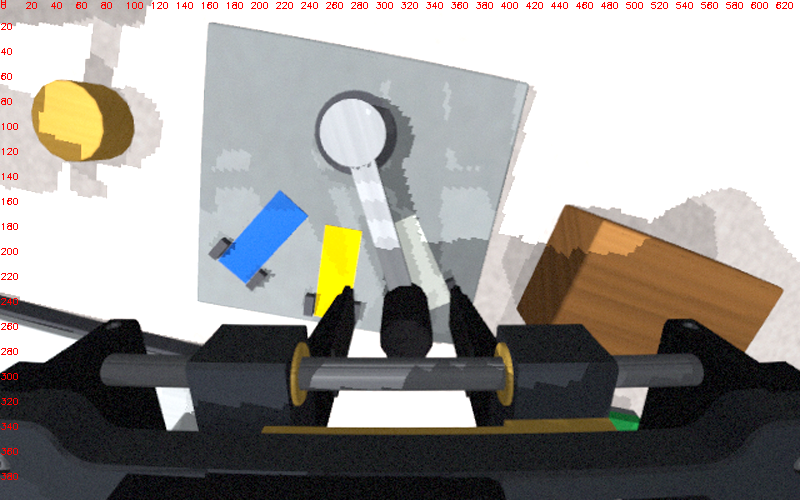

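The knob stands centred between the fingers at about (405,320). I'll grip it and swing it along the arc.

>>> apply_moves(
  offset=[
    [0,0,0],
    [0,0,0],
    [0,0,0],
    [0,0,0],
    [-0.1,0.17,0],
    [-0.19,0.35,0],
    [-0.27,0.53,0],
    [-0.34,0.71,0],
    [-0.4,0.9,0],
    [-0.45,1.09,0],
    [-0.49,1.29,0],
    [-0.52,1.49,0],
    [-0.52,1.49,0],
    [-0.52,1.49,0],
    [-0.52,1.49,0],
  ],
  yaw=[0,0,0,0,0,0,0,0,0,0,0,0,0,0,0],
  jaw=[1,1,1,1,1,1,1,1,1,1,1,1,1,1,1],
)

```text
t: 5.12
eef_pos: [675.5, -155.2, 38.3]
tcp_rot: [2.774, 1.57, -0.083]
ft_force: [-4.8, -0.6, 3.0]
opening: 0.244
```

```bash
python3 - <<'E'
from h import *
c=cam("wrist"); crop(c,"w3",0,0,640,400,1.25)
E
```

```text
(no output)
```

View pics/w3.png

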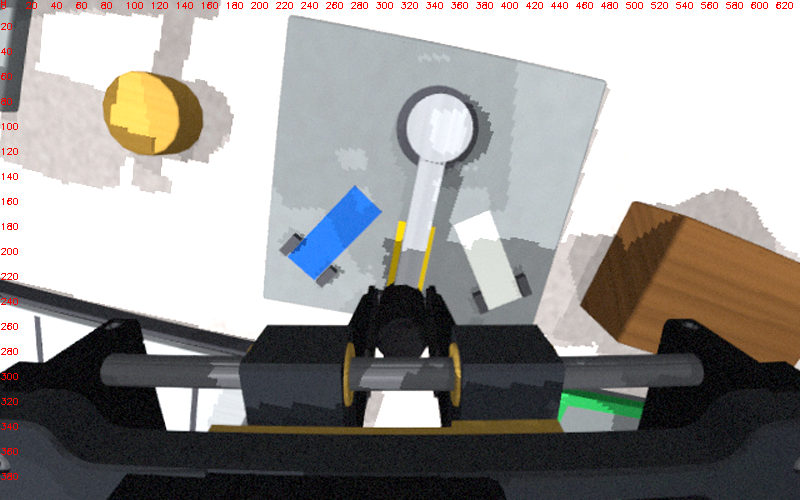

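The lever arm lies centred on the yellow mark (yellow shows evenly either side at (400,240) and (430,240)). I'll release, lift off and go over the stage.

>>> apply_moves(
  offset=[
    [0,0,0],
    [0,0,0],
    [0,0,2],
    [0,0,4.5],
    [0,0,7],
    [0,0,8.5],
    [-1,1,8.5],
    [-3,3,8.5],
    [-5,5,8.5],
    [-6.2,6,8.5],
    [-6.2,6,8.5],
    [-6.2,6,8.5],
  ],
  yaw=[0,0,0,0,0,0,-1,-2,-2.2,-2.2,-2.2,-2.2],
  jaw=[0,0,0,0,0,0,-1,-1,-1,-1,-1,-1],
)

```text
t: 6.68
eef_pos: [521.2, -5.4, 251.2]
tcp_rot: [2.847, 1.568, -0.239]
ft_force: [0.4, -1.2, -0.1]
opening: 0.993
```

```bash
python3 - <<'E'
from h import *
c=cam("wrist"); crop(c,"w4",0,0,640,400,1.25)
E
```

```text
(no output)
```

View pics/w4.png

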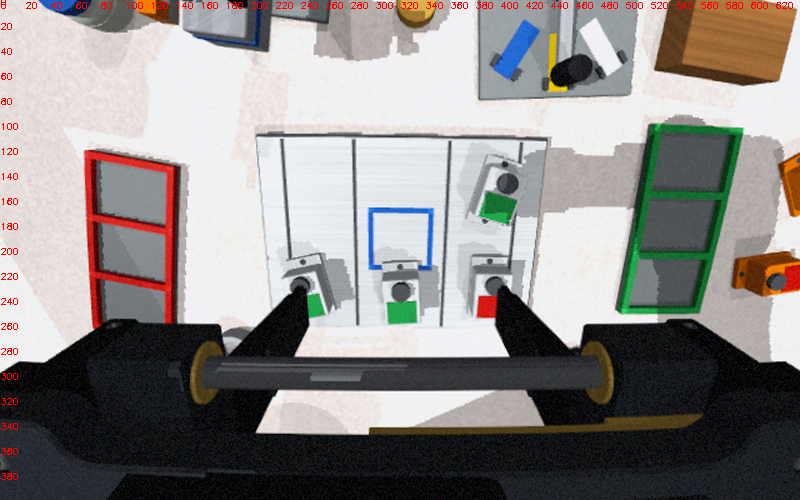

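```bash
python3 - <<'E'
from h import *
c=cam("wrist"); crop(c,"w5",200,100,240,170,3.3)
def pp(n,p,z):
    r=unp(c,np.array(p)/1.25-.5,z);print(n,r.round(1)[:,:2].tolist(), r.mean(0).round(1))
pp("pass",[(650,124),(743,128),(703,313),(618,309)],14)
pp("rej",[(86,151),(180,165),(174,325),(93,328)],14)
pp("datum",[(369,208),(432,208),(433,269),(369,269)],20)
pp("stage",[(257,134),(550,137),(526,325),(270,325)],20)
pp("knob",[(568,70)],67)
E
```

```text
pass [[634.5, -264.1], [639.8, -373.4], [417.6, -389.2], [418.6, -275.5]] [ 527.6 -325.6   14. ]
rej [[575.2, 348.9], [563.6, 240.6], [366.4, 271.9], [353.8, 382.6]] [464.8 311.   14. ]
datum [[527.4, 31.4], [531.1, -37.2], [460.8, -43.7], [456.8, 29.3]] [494.   -5.1  20. ]
stage [[599.7, 150.8], [613.2, -154.9], [395.1, -161.8], [378.1, 147.4]] [496.5  -4.6  20. ]
knob [[670.5, -144.5]] [ 670.5 -144.5   67. ]
```

View pics/w5.png

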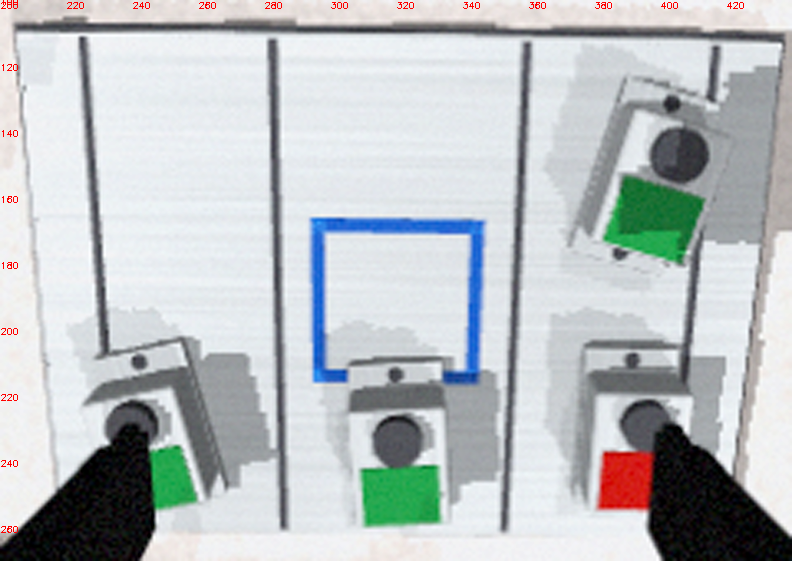

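```bash
cat > fith.py <<'E'
from m import *
def top(names): 
    d=dict(fl=(26,20,56),fr=(26,-20,56),nl=(-26,20,56),nr=(-26,-20,56),b=(16,0,63)) 
    return [d[n] for n in names.split()]
E
python3 - <<'E'
from fith import *
c=cam("wrist")
w=lambda p:np.array(p)/3.3+[200,100]
for n,nm,p,i in [("g3","fl fr nl nr",[(640,108),(735,138),(603,231),(685,263)],[540,-98,-.2]),
 ("g2","fl fr nl nr",[(350,411),(445,410),(359,525),(443,523)],[430,-8,0]),
 ("r","fl fr nl",[(588,393),(690,393),(598,509)],[435,-104,0]),
 ("g1","fl fr nr",[(85,403),(172,386),(209,500)],[425,95,0.2])]:
    q,e=fit(c,top(nm),w(p),i); print(n,q.round(2),e.round(2))
print("boss",unp(c,w([(680,155),(397,441),(646,425),(132,427)])-.5,63).round(1))
crop(c,"w6",380,0,240,100,3.3,[[(764.3,-145.6,24),(674.9,-155.8,24),(674.9,-155.8,67)]])
E
```

```text
g3 [ 5.5373e+02 -1.0237e+02 -2.4000e-01] 1.74
g2 [ 4.3373e+02 -9.0700e+00  8.0000e-02] 1.12
r [ 4.4646e+02 -1.0661e+02  1.4000e-01] 1.1
g1 [4.3482e+02 9.3840e+01 2.6000e-01] 0.82
boss [[ 566.4 -104.2   63. ]
 [ 448.8   -7.4   63. ]
 [ 460.8 -104.9   63. ]
 [ 448.9   97.2   63. ]]
```

View pics/w6.png

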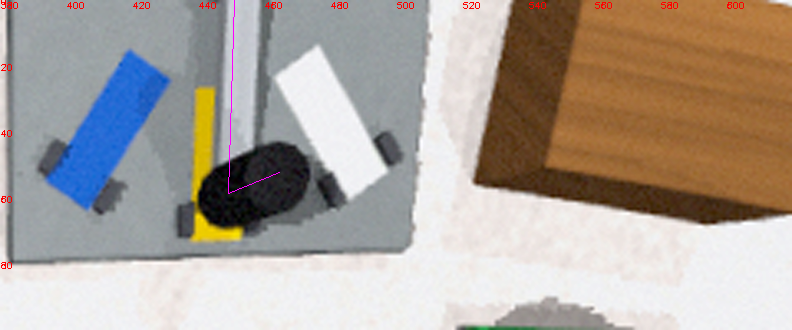

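The lever model projects right onto the knob (at about (455,52)). Housing poses are fitted, so I'll pick the green housing nearest the lever first.

>>> apply_moves(
  offset=[
    [0.6,-1.9,-2],
    [1.21,-3.8,-4],
    [1.21,-3.8,-6],
    [1.21,-3.8,-6.4],
    [1.21,-3.8,-7],
    [1.21,-3.8,-7.8],
    [1.21,-3.8,-8.4],
    [1.21,-3.8,-8.77],
    [1.21,-3.8,-8.77],
  ],
  yaw=[-1.5,-2.9,-2.9,-2.9,-2.9,-2.9,-2.9,-2.9,-2.9],
  jaw=[-1,-1,-1,-1,-1,-1,-1,-1,-1],
)

```text
t: 7.95
eef_pos: [551.6, -100.7, 31.3]
tcp_rot: [2.661, 1.57, -0.73]
ft_force: [1.3, 0.4, 0.3]
opening: 0.999
```

```bash
python3 - <<'E'
from h import *
c=cam("wrist"); crop(c,"w7",0,0,640,400,1.25);c=cam("scene"); crop(c,"s7",190,60,320,260,2.5)
E
```

```text
(no output)
```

View pics/w7.png

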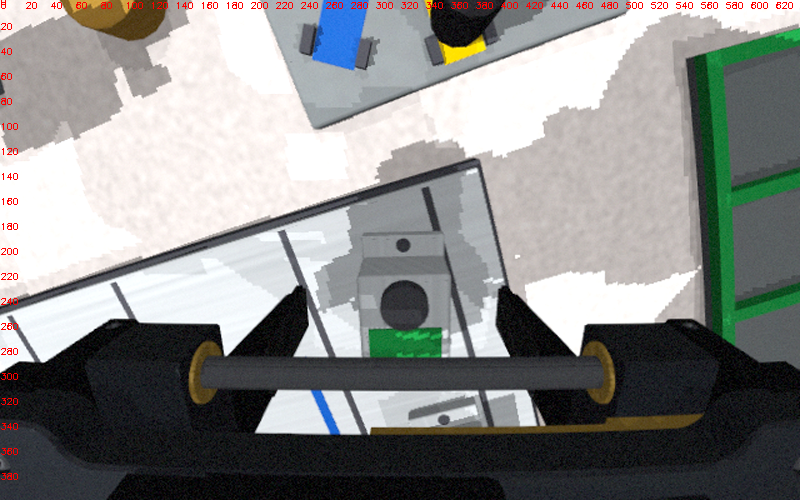

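View pics/s7.png

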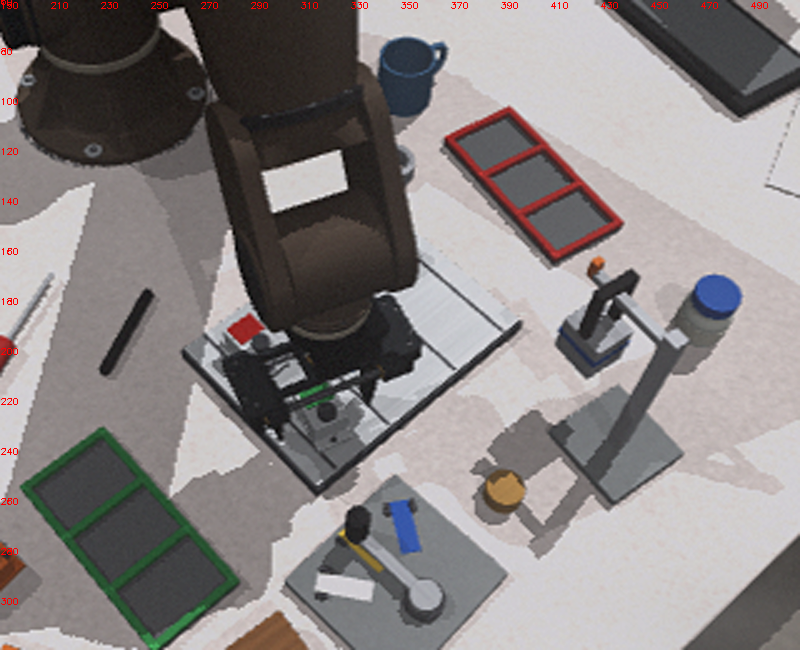

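The housing is centred between the jaws, with its boss at (404,305). I'll close, lift and carry it to the far green nest.

>>> apply_moves(
  offset=[
    [0,0,0],
    [0,0,0],
    [0,0,0],
    [0,0,0],
    [0,0,1],
    [0,0,3],
    [0.4,-2,3],
    [0.8,-4,3],
    [1.2,-6,3],
    [1.6,-8,3],
    [1.86,-8.87,3],
    [1.86,-8.87,3],
    [1.86,-8.87,3],
    [1.86,-8.87,3],
    [1.86,-8.87,3],
    [1.86,-8.87,3],
    [1.86,-8.87,3],
    [1.86,-8.87,3],
    [1.86,-8.87,3],
  ],
  yaw=[0,0,0,0,0,0,1.6,3.2,4.8,6.4,8,9.6,11.2,12.8,14.4,16,17.5,17.9,17.9],
  jaw=[1,1,1,1,1,1,1,1,1,1,1,1,1,1,1,1,1,1,1],
)

```text
t: 10.42
eef_pos: [598.3, -322.6, 106.7]
tcp_rot: [3.001, 1.569, 1.484]
ft_force: [0.2, -0.2, 0.1]
opening: 0.007
```

```bash
python3 - <<'E'
from h import *
s=env.state();Rm=R.from_euler("xyz",s["tcp_rot"]).as_matrix();print(np.degrees(np.arctan2(Rm[1,1],Rm[0,1])),s["joints"].round(2))
c=cam("wrist"); crop(c,"w8",0,0,640,400,1.25);c=cam("scene"); crop(c,"s8",190,130,250,200,3.2)
E
```

```text
3.0785348584276275 [-0.59  0.68  1.52  0.    0.95 -0.65]
```

View pics/w8.png

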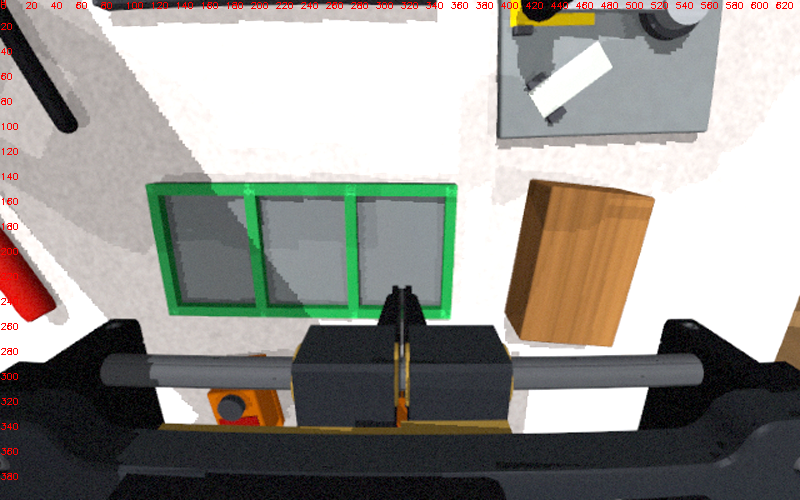

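View pics/s8.png

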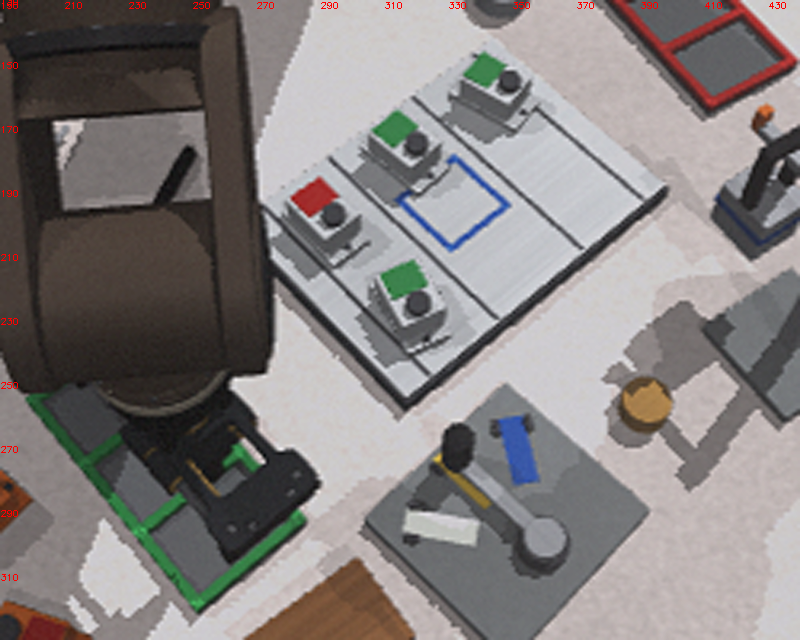

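It missed: the fingers hadn't closed before the lift, so the housing is still on the stage at (320,222). I'll use this view to refine the tray before going back.

```bash
python3 - <<'E'
from m import *
c=cam("wrist")
def rect(a,b,z): return [(-a/2,b/2,z),(a/2,b/2,z),(a/2,-b/2,z),(-a/2,-b/2,z)]
q=fit(c,rect(224,104,14),np.array([(147,185),(457,185),(451,318),(170,316)])/1.25,[526,-326,.05]);print(q)
c=cam("scene")
w=lambda p:np.array(p)/3.2+[190,130]
print("g3 tag",unp(c,w([(405,260),(428,290),(393,300),(372,283)])-.5,56).mean(0),unp(c,w([(418,303)])-.5,63))
E
```

```text
(array([ 5.26105532e+02, -3.28111492e+02,  4.72111711e-02]), np.float64(0.40206895367773277))
g3 tag [ 538.26010554 -102.44757223   56.        ] [[ 564.21169203 -104.97056364   63.        ]]
```

>>> apply_moves(
  offset=[
    [-0.4,1.8,0],
    [-0.8,3.6,0],
    [-1.2,5.4,0],
    [-1.6,7.2,0],
    [-1.86,8.87,0],
    [-1.86,8.87,0],
    [-1.86,8.87,0],
    [-1.86,8.87,0],
    [-1.86,8.87,0],
    [-1.86,8.87,0],
    [-1.86,8.87,0],
    [-1.86,8.87,0],
    [-1.86,8.87,-1],
    [-1.86,8.87,-2],
    [-1.86,8.87,-2.7],
    [-1.86,8.87,-3],
    [-1.86,8.87,-3],
  ],
  yaw=[-1.6,-3.2,-4.8,-6.4,-8,-9.6,-11.2,-12.8,-14.4,-16,-17.5,-17.9,-17.9,-17.9,-17.9,-17.9,-17.9],
  jaw=[-0.5,-0.5,-0.5,-0.5,-0.5,-0.5,-0.5,-0.5,-0.5,-0.5,-0.5,-0.5,-0.5,-0.5,-0.5,-0.5,-0.5],
)

```text
t: 12.75
eef_pos: [551.9, -100.9, 31.7]
tcp_rot: [2.88, 1.569, -0.512]
ft_force: [-0.2, 0.3, 0.8]
opening: 0.752
```

>>> apply_moves(
  offset=[
    [0,0,0],
    [0,0,0],
    [0,0,0],
    [0,0,0],
    [0,0,0],
    [0,0,0],
    [0,0,0],
    [0,0,0],
    [0,0,0],
  ],
  yaw=[0,0,0,0,0,0,0,0,0],
  jaw=[1,1,1,1,1,1,1,1,1],
)

```text
t: 13.88
eef_pos: [552.0, -101.0, 32.0]
tcp_rot: [2.91, 1.569, -0.482]
ft_force: [-1.4, -0.9, 5.3]
opening: 0.416
```

```bash
python3 - <<'E'
from h import *
c=cam("wrist"); crop(c,"w9",0,0,640,400,1.25)
E
```

```text
(no output)
```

View pics/w9.png

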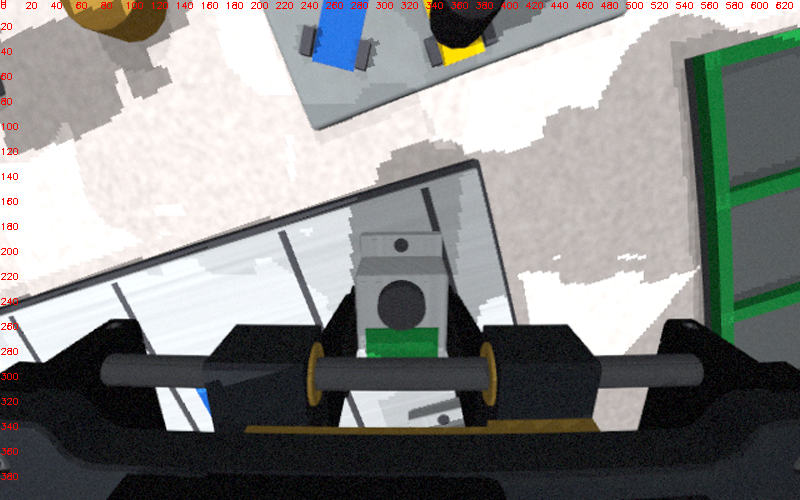

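```bash
python3 - <<'E'
from h import *
c=cam("wrist");s=env.state();Rm=R.from_euler("xyz",s["tcp_rot"]).as_matrix()
for p,z in [((401,305),63),((401,245),28),((401,276),56),((401,233),28)]:
    x=unp(c,np.array([p])/1.25-.5,z)[0]-s["eef_pos"]; print(p,(x@Rm).round(1))
E
```

```text
(401, 305) [-31.   -0.8 -16.1]
(401, 245) [  4.   -0.9 -31.6]
(401, 276) [-24.   -0.8 -26.2]
(401, 233) [  4.   -0.9 -37.6]
```

Gripped at 39.5 mm and centred within 1 mm. I'll carry it over to the nest.

>>> apply_moves(
  offset=[
    [0,0,1],
    [0,0,3],
    [0.4,-2,3],
    [0.8,-4,3],
    [1.2,-6,3],
    [1.6,-8,3],
    [1.84,-8.95,3],
    [1.84,-8.95,3],
    [1.84,-8.95,3],
    [1.84,-8.95,3],
    [1.84,-8.95,3],
    [1.84,-8.95,3],
    [1.84,-8.95,3],
    [1.84,-8.95,3],
    [1.84,-8.95,1.8],
    [1.84,-8.95,0.8],
    [1.84,-8.95,0.1],
    [1.84,-8.95,-0.3],
    [1.84,-8.95,-0.5],
    [1.84,-8.95,-0.5],
  ],
  yaw=[0,0,1.6,3.2,4.8,6.4,8,9.6,11.2,12.8,14.4,16,17.5,17.9,17.9,17.9,17.9,17.9,17.9,17.9],
  jaw=[1,1,1,1,1,1,1,1,1,1,1,1,1,1,1,1,1,1,1,1],
)

```text
t: 16.48
eef_pos: [598.1, -324.8, 19.7]
tcp_rot: [2.744, 1.569, 1.226]
ft_force: [0.3, 0.3, -1.5]
opening: 0.417
```

```bash
python3 - <<'E'
from h import *
c=cam("wrist"); crop(c,"w10",0,0,640,400,1.25)
E
```

```text
(no output)
```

View pics/w10.png

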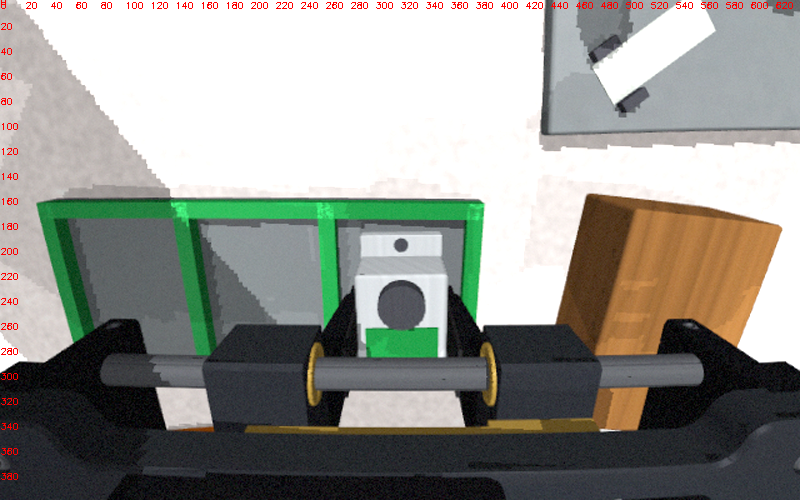

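The housing sits inside the far nest with margin all round. I'll release it and go to the next green one.

>>> apply_moves(
  offset=[
    [0,0,-0.06],
    [0,0,-0.06],
    [0,0,-0.06],
    [0,0,-0.06],
    [0,0,1.5],
    [0,0,3.5],
    [-1,2.0,3.5],
    [-2,4,3.5],
    [-3,6,3.5],
    [-4,8,3.5],
    [-5,10,3.5],
    [-6.58,12.63,3.5],
    [-6.58,12.63,3.5],
    [-6.58,12.63,3.5],
    [-6.58,12.63,3.5],
    [-6.58,12.63,3.5],
    [-6.58,12.63,3.5],
  ],
  yaw=[0,0,0,0,0,0,-1.6,-3.2,-4.8,-6.4,-8,-9.6,-11.2,-12.8,-14.4,-14.7,-14.7],
  jaw=[-0.22,-0.22,-0.22,-0.22,-0.22,-0.22,-0.5,-0.5,-0.5,-0.5,-0.5,-0.5,-0.5,-0.5,-0.5,-0.5,-0.5],
)

```text
t: 18.65
eef_pos: [433.8, -9.2, 107.5]
tcp_rot: [2.471, 1.569, -0.583]
ft_force: [-1.2, 0.2, -0.2]
opening: 0.751
```

```bash
python3 - <<'E'
from h import *
c=cam("wrist"); crop(c,"w11",0,0,640,400,1.25);c=cam("scene"); crop(c,"s11",190,130,250,200,3.2)
E
```

```text
(no output)
```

View pics/w11.png

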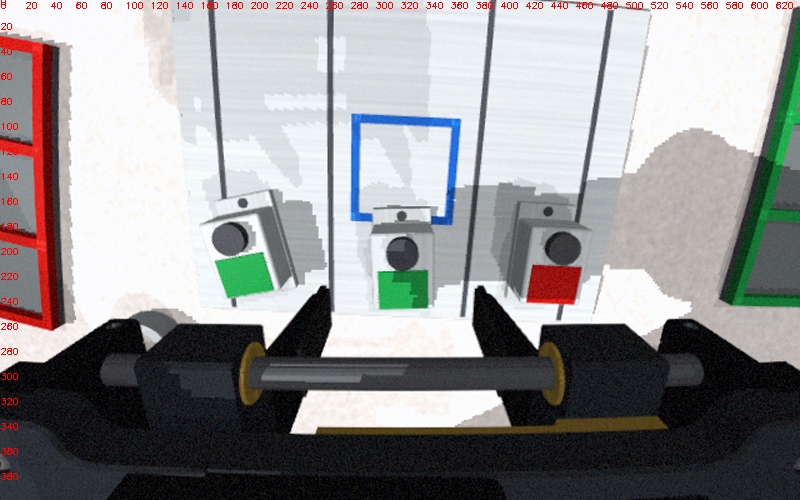

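View pics/s11.png

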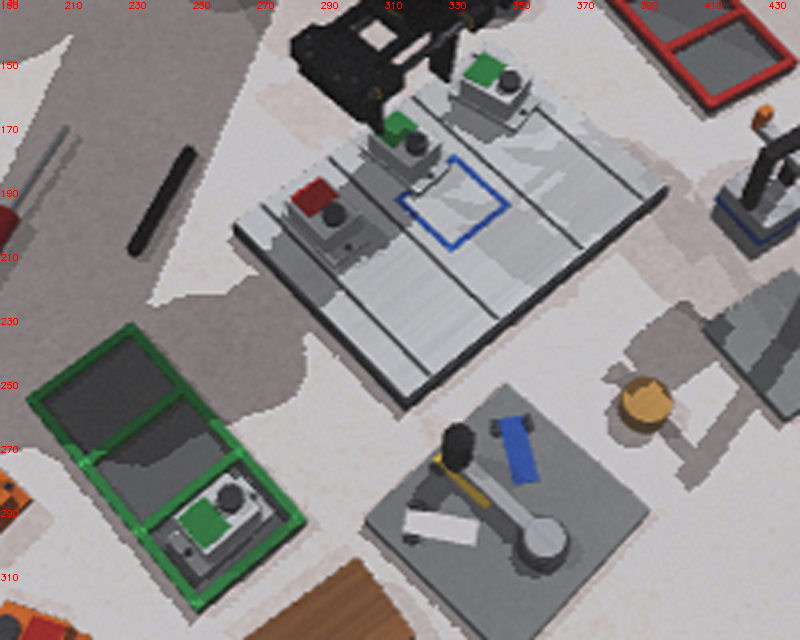

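Housing one lies flat in the far nest at (225,297), and the three others haven't moved. I'll remeasure them from this view.

```bash
python3 - <<'E'
from fith import *
c=cam("wrist");w=lambda p:np.array(p)/1.25
for n,nm,p,i in [("g2","b fl fr nl nr",[(402,253),(371,232),(434,231),(376,309),(430,308)],[430,-8,0]),
 ("r","b fl fr nl nr",[(562,248),(526,228),(592,229),(524,302),(578,305)],[435,-104,0]),
 ("g1","b fl fr nr nl",[(231,238),(200,222),(257,209),(280,290),(226,299)],[425,95,0.2])]:
    q,e=fit(c,top(nm),w(p),i); print(n,q.round(2),e.round(2))
E
```

```text
g2 [ 4.3393e+02 -9.2600e+00  1.0000e-01] 1.44
r [ 4.4503e+02 -1.0592e+02  9.0000e-02] 1.47
g1 [4.3504e+02 9.3530e+01 2.7000e-01] 1.48
```

>>> apply_moves(
  offset=[
    [0,0,-1.2],
    [0,0,-2.2],
    [0,0,-2.8],
    [0,0,-3.02],
    [0,0,-3.02],
    [0,0,-3.02],
    [0,0,-3.02],
    [0,0,-3.02],
    [0,0,-3.02],
    [0,0,-3.02],
    [0,0,-3.02],
    [0,0,-3.02],
  ],
  yaw=[0.1,0.2,0.2,0.2,0.2,0.2,0.2,0.2,0.2,0.2,0.2,0.2],
  jaw=[-0.5,-0.5,-0.5,-0.5,1,1,1,1,1,1,1,1],
)

```text
t: 20.3
eef_pos: [433.9, -9.3, 32.4]
tcp_rot: [2.579, 1.568, -0.455]
ft_force: [-1.0, -0.2, 6.9]
opening: 0.422
```

```bash
cat > g.py <<'E'
from h import *
import sys
c=cam("wrist");s=env.state();Rm=R.from_euler("xyz",s["tcp_rot"]).as_matrix()
print("psi",np.degrees(np.arctan2(Rm[1,1],Rm[0,1])).round(1),s["eef_pos"].round(1),s["opening"])
crop(c,sys.argv[1],0,0,640,400,1.25)
E
python3 g.py w12
```

```text
psi -83.8 [433.9  -9.3  32.4] 0.41807276343682714
```

View pics/w12.png

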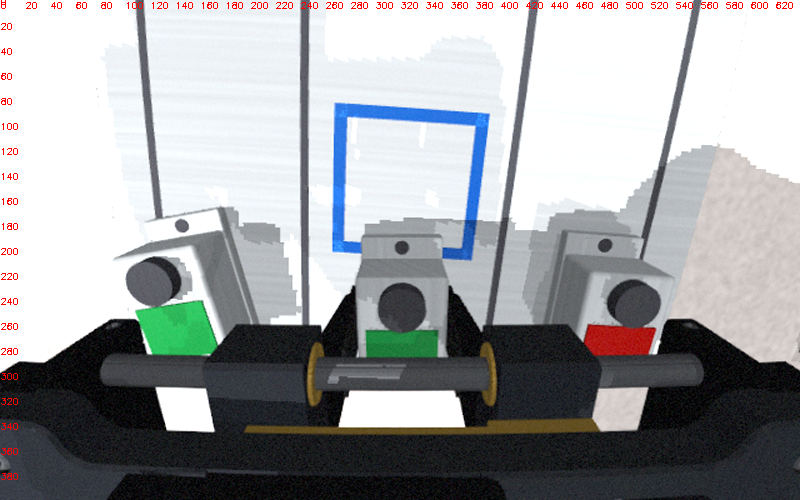

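>>> apply_moves(
  offset=[
    [0,0,1],
    [0,0,3],
    [0.4,-1.4,3],
    [0.9,-3.2,3],
    [1.4,-5,3],
    [1.9,-6.8,3],
    [2.4,-8.6,3],
    [2.9,-10.4,3],
    [3.4,-11.8,3],
    [3.68,-12.75,3],
    [3.68,-12.75,3],
    [3.68,-12.75,3],
    [3.68,-12.75,3],
    [3.68,-12.75,1.8],
    [3.68,-12.75,0.8],
    [3.68,-12.75,0.1],
    [3.68,-12.75,-0.3],
    [3.68,-12.75,-0.54],
    [3.68,-12.75,-0.54],
    [3.68,-12.75,-0.54],
  ],
  yaw=[0,0,1.5,3,4.5,6,7.5,9,10.5,12,13.5,14.4,14.4,14.4,14.4,14.4,14.4,14.4,14.4,14.4],
  jaw=[1,1,1,1,1,1,1,1,1,1,1,1,1,1,1,1,1,1,1,1],
)

```text
t: 22.85
eef_pos: [526.1, -328.1, 19.4]
tcp_rot: [2.256, 1.568, 0.73]
ft_force: [0.0, -0.4, -2.1]
opening: 0.42
```

```bash
python3 g.py w13
```

```text
psi 2.6 [ 526.1 -328.1   19.4] 0.4201058929672366
```

View pics/w13.png

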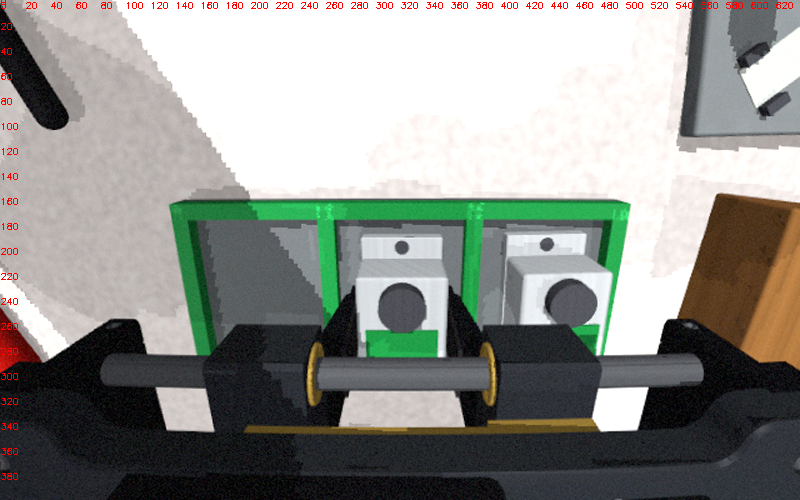

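It's centred in the middle nest. I'll release it and go to the third green one.

>>> apply_moves(
  offset=[
    [0,0,-0.04],
    [0,0,-0.04],
    [0,0,-0.04],
    [0,0,-0.04],
    [0,0,1.5],
    [0,0,3.5],
    [-0.5,2.0,3.5],
    [-0.9,4,3.5],
    [-1.3,6,3.5],
    [-1.8,8,3.5],
    [-2.2,10,3.5],
    [-2.6,12,3.5],
    [-3,14,3.5],
    [-3.4,16,3.5],
    [-3.64,16.86,3.5],
    [-3.64,16.86,3.5],
    [-3.64,16.86,3.5],
  ],
  yaw=[0,0,0,0,0,0,-1.6,-3.2,-4.8,-6.4,-8,-9.6,-11.2,-12.85,-12.85,-12.85,-12.85],
  jaw=[-0.22,-0.22,-0.22,-0.22,-0.22,-0.22,-0.5,-0.5,-0.5,-0.5,-0.5,-0.5,-0.5,-0.5,-0.5,-0.5,-0.5],
)

```text
t: 25.02
eef_pos: [435.4, 92.9, 106.9]
tcp_rot: [2.313, 1.568, -0.559]
ft_force: [0.9, -0.3, 0.2]
opening: 0.749
```

```bash
python3 g.py w14; python3 -c "
from h import *
c=cam('scene'); crop(c,'s14',190,130,250,200,3.2)"
```

```text
psi -74.6 [435.5  92.6 106.9] 0.7504853125449404
```

View pics/w14.png

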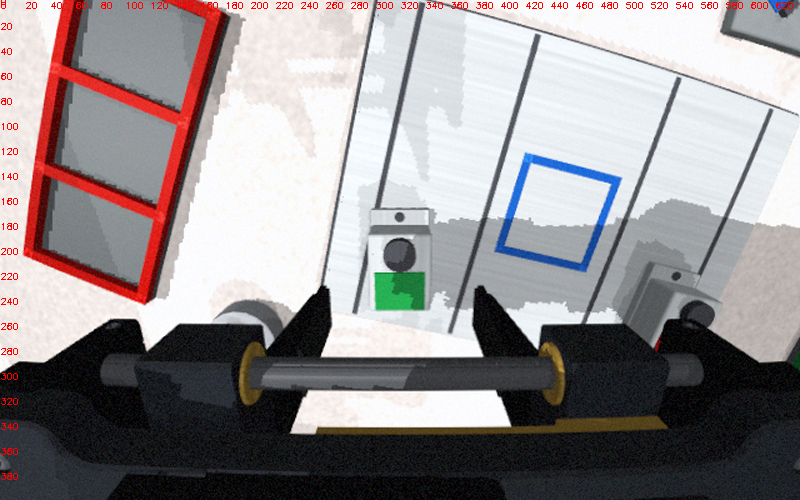

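View pics/s14.png

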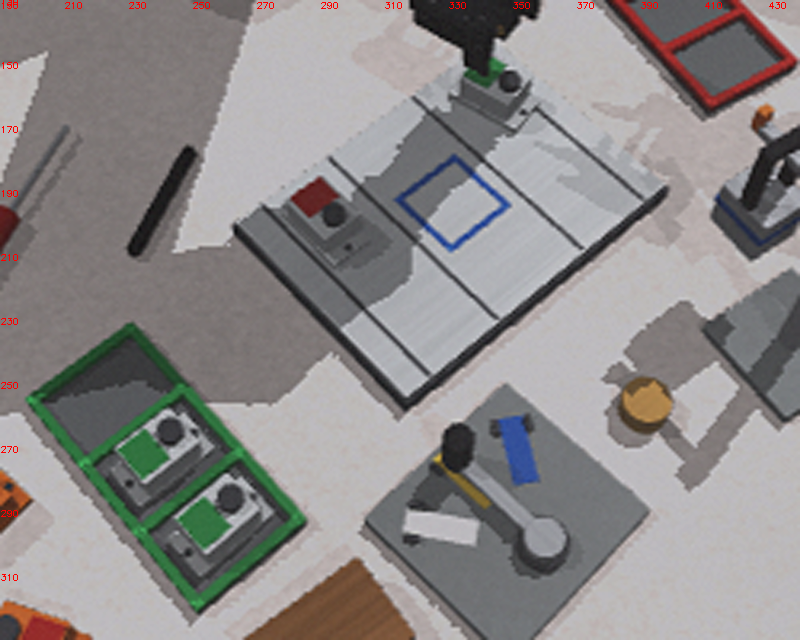

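```bash
python3 - <<'E'
from m import *
c=cam("wrist");w=lambda p:np.array(p)/1.25-.5
print(unp(c,w([(248,308),(215,316),(285,335)]),[24,24,24]).round(0))
print(unp(c,w([(24,253),(145,303),(40,167),(160,216),(55,70),(185,122),(240,12)]),14).round(1))
m=[(-112,52,14),(-112,-52,14),(112,-52,14),(-36,52,14),(-36,-52,14),(36,-52,14),(36,52,14)]
print(fit(c,m,np.array([(24,253),(145,303),(228,13),(34,165),(163,217),(190,122),(51,70)])/1.25,[456,311,-.13]))
E
```

```text
[[366. 194.  24.]
 [352. 218.  24.]
 [351. 163.  24.]]
[[355.8 381.5  14. ]
 [340.8 278.9  14. ]
 [428.5 367.1  14. ]
 [415.5 272.3  14. ]
 [499.1 357.7  14. ]
 [486.6 261.3  14. ]
 [563.4 235.2  14. ]]
(array([ 4.57938005e+02,  3.13917726e+02, -1.51390362e-01]), np.float64(1.7248587695305362))
```

>>> apply_moves(
  offset=[
    [-0.05,0,-1.2],
    [-0.05,0,-2.2],
    [-0.05,0,-2.8],
    [-0.05,0,-3.0],
    [-0.05,0,-3.0],
    [-0.05,0,-3.0],
    [-0.05,0,-3.0],
    [-0.05,0,-3.0],
    [-0.05,0,-3.0],
    [-0.05,0,-3.0],
    [-0.05,0,-3.0],
    [-0.05,0,-3.0],
  ],
  yaw=[0,0,0,0,0,0,0,0,0,0,0,0],
  jaw=[-0.5,-0.5,-0.5,-0.5,1,1,1,1,1,1,1,1],
)

```text
t: 26.68
eef_pos: [434.3, 92.6, 32.2]
tcp_rot: [2.405, 1.568, -0.468]
ft_force: [-1.1, -0.3, 7.1]
opening: 0.422
```

```bash
python3 g.py w15
```

```text
psi -74.6 [434.3  92.6  32.2] 0.4200802445978205
```

View pics/w15.png

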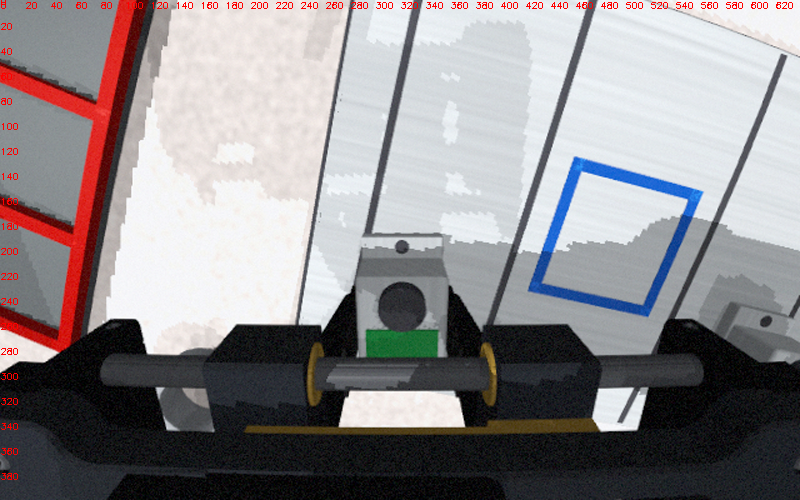

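>>> apply_moves(
  offset=[
    [0,0,1],
    [0,0,3],
    [0.1,-2,3],
    [0.2,-4,3],
    [0.3,-6,3],
    [0.4,-8,3],
    [0.5,-10,3],
    [0.6,-12,3],
    [0.7,-14,3],
    [0.8,-16,3],
    [0.8,-16.96,3],
    [0.8,-16.96,3],
    [0.8,-16.96,3],
    [0.8,-16.96,1.8],
    [0.8,-16.96,0.8],
    [0.8,-16.96,0.1],
    [0.8,-16.96,-0.3],
    [0.8,-16.96,-0.54],
    [0.8,-16.96,-0.54],
    [0.8,-16.96,-0.54],
  ],
  yaw=[0,0,1.5,3,4.5,6,7.5,9,10.5,12,12.88,12.88,12.88,12.88,12.88,12.88,12.88,12.88,12.88,12.88],
  jaw=[1,1,1,1,1,1,1,1,1,1,1,1,1,1,1,1,1,1,1,1],
)

```text
t: 29.22
eef_pos: [454.5, -331.6, 19.2]
tcp_rot: [2.203, 1.568, 0.679]
ft_force: [-0.0, 0.4, -2.3]
opening: 0.415
```

```bash
python3 g.py w16
```

```text
psi 2.7 [ 454.5 -331.6   19.2] 0.41915164614403005
```

View pics/w16.png

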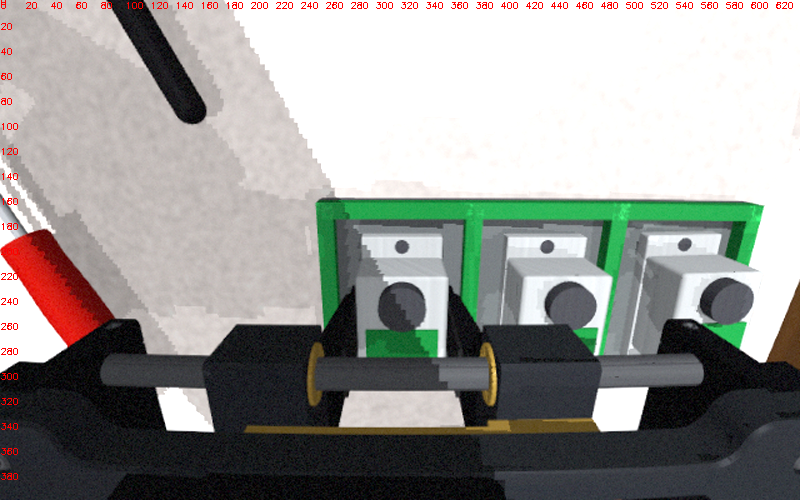

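All three greens are in nests of their own. I'll release and go to the red one.

>>> apply_moves(
  offset=[
    [0,0,-0.04],
    [0,0,-0.04],
    [0,0,-0.04],
    [0,0,-0.04],
    [0,0,1.5],
    [0,0,3.5],
    [-0.1,2.0,3.5],
    [-0.2,4,3.5],
    [-0.3,6,3.5],
    [-0.38,8,3.5],
    [-0.38,9.02,3.5],
    [-0.38,9.02,3.5],
    [-0.38,9.02,3.5],
    [-0.38,9.02,3.5],
    [-0.38,9.02,3.5],
    [-0.38,9.02,3.5],
    [-0.38,9.02,3.5],
  ],
  yaw=[0,0,0,0,0,0,-1.6,-3.2,-4.8,-6.4,-8,-9.6,-11.2,-12.85,-14.4,-14.6,-14.6],
  jaw=[-0.22,-0.22,-0.22,-0.22,-0.22,-0.22,-0.5,-0.5,-0.5,-0.5,-0.5,-0.5,-0.5,-0.5,-0.5,-0.5,-0.5],
)

```text
t: 31.4
eef_pos: [445.0, -106.1, 106.7]
tcp_rot: [2.194, 1.568, -0.856]
ft_force: [0.4, 0.4, -0.2]
opening: 0.748
```

```bash
python3 g.py w17; python3 -c "
from h import *
c=cam('scene'); crop(c,'s17',190,130,250,200,3.2)"
```

```text
psi -84.8 [ 445.  -106.1  106.7] 0.7490951933963765
```

View pics/w17.png

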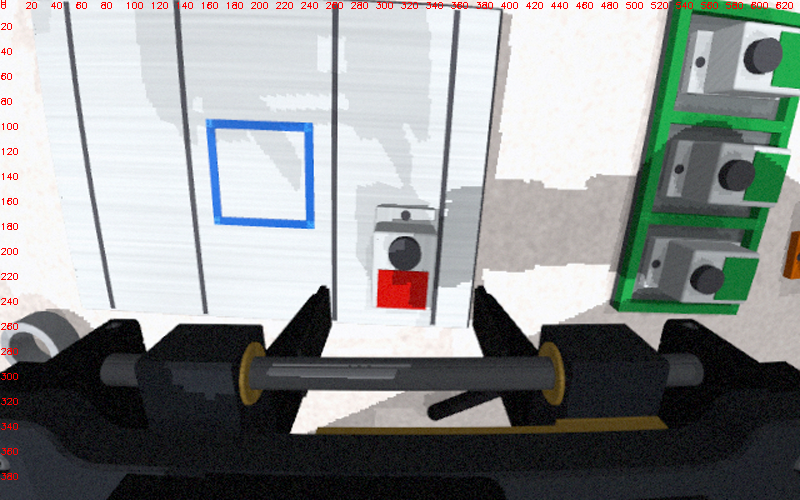

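View pics/s17.png

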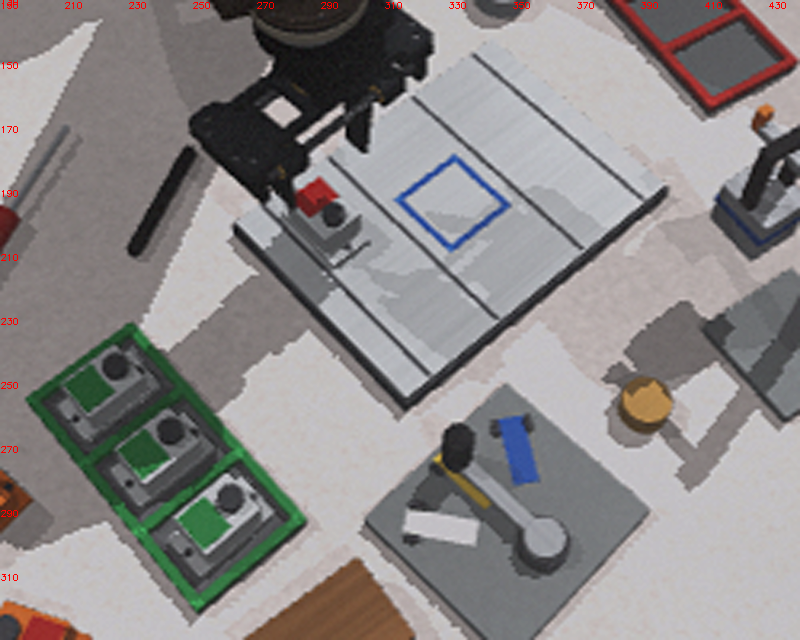

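>>> apply_moves(
  offset=[
    [0,-0.07,-1.2],
    [0,-0.07,-2.2],
    [0,-0.07,-2.8],
    [0,-0.07,-3.0],
    [0,-0.07,-3.0],
    [0,-0.07,-3.0],
    [0,-0.07,-3.0],
    [0,-0.07,-3.0],
    [0,-0.07,-3.0],
    [0,-0.07,-3.0],
    [0,-0.07,-3.0],
    [0,-0.07,-3.0],
  ],
  yaw=[0,0,0,0,0,0,0,0,0,0,0,0],
  jaw=[-0.5,-0.5,-0.5,-0.5,1,1,1,1,1,1,1,1],
)

```text
t: 33.0
eef_pos: [445.1, -107.9, 32.1]
tcp_rot: [2.276, 1.567, -0.775]
ft_force: [0.1, 1.3, 6.7]
opening: 0.427
```

```bash
python3 g.py w18
```

```text
psi -84.8 [ 445.1 -107.9   32.1] 0.4236183370990901
```

View pics/w18.png

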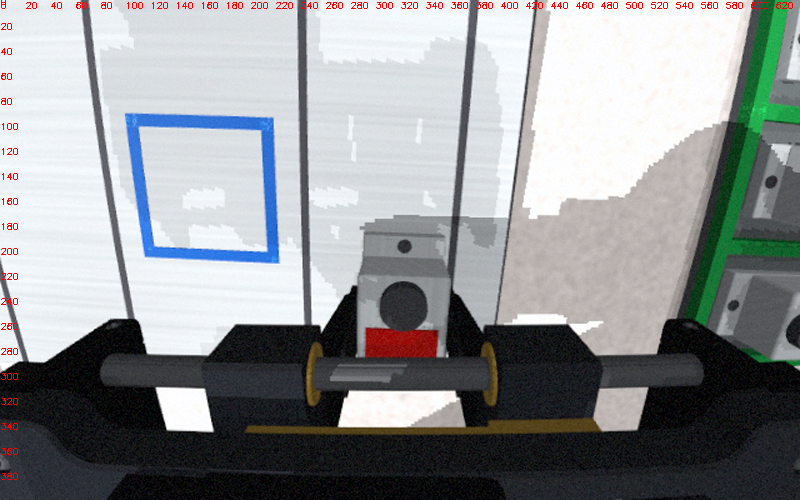

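>>> apply_moves(
  offset=[
    [0,0,1],
    [0,0,3],
    [0.1,2,3],
    [0.2,4,3],
    [0.2,6,3],
    [0.3,8,3],
    [0.3,10,3],
    [0.4,12,3],
    [0.4,14,3],
    [0.5,16,3],
    [0.5,16.8,3],
    [0.5,16.8,3],
    [0.5,16.8,3],
    [0.5,16.8,3],
  ],
  yaw=[0,0,1.5,3,4.5,6,7.5,9,10.5,12,12.75,12.75,12.75,12.75],
  jaw=[1,1,1,1,1,1,1,1,1,1,1,1,1,1],
)

```text
t: 34.8
eef_pos: [457.7, 311.2, 107.1]
tcp_rot: [2.26, 1.567, 0.542]
ft_force: [0.7, 0.3, -2.1]
opening: 0.423
```

```bash
python3 g.py w19
```

```text
psi -8.4 [457.8 311.3 107.2] 0.4248400105317267
```

View pics/w19.png

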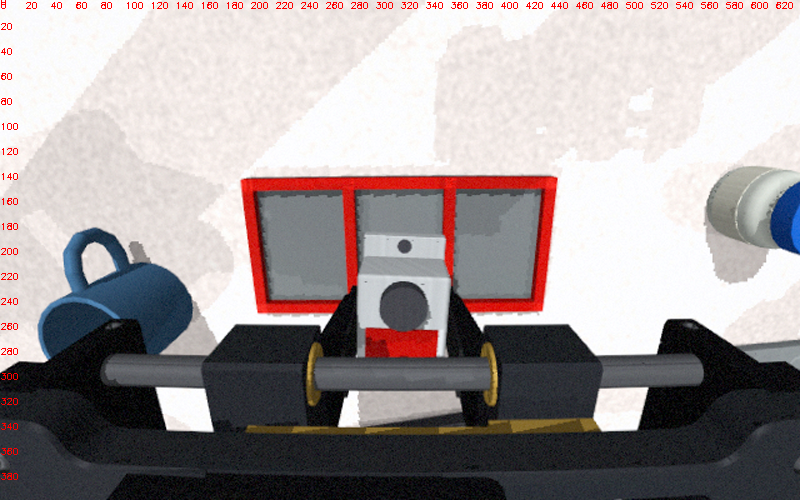

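```bash
python3 - <<'E'
from m import *
c=cam("wrist")
def rect(a,b,z): return [(-a/2,b/2,z),(a/2,b/2,z),(a/2,-b/2,z),(-a/2,-b/2,z)]
print(fit(c,rect(224,104,14),np.array([(241,179),(557,177),(544,312),(257,313)])/1.25,[457,311,-.14]))
E
```

```text
(array([ 4.57354665e+02,  3.14346585e+02, -1.42351793e-01]), np.float64(0.5473584077814374))
```

>>> apply_moves(
  offset=[
    [0,0.1,-1.2],
    [0,0.1,-2.2],
    [0,0.1,-2.9],
    [0,0.1,-3.3],
    [0,0.1,-3.53],
    [0,0.1,-3.53],
    [0,0.1,-3.55],
  ],
  yaw=[0,0,0,0,0,0,0],
  jaw=[1,1,1,1,1,1,1],
)

```text
t: 35.78
eef_pos: [458.0, 314.1, 19.0]
tcp_rot: [2.249, 1.566, 0.532]
ft_force: [0.4, 0.3, -2.4]
opening: 0.422
```

```bash
python3 g.py w20
```

```text
psi -8.4 [458.  314.   18.9] 0.4285896082394336
```

View pics/w20.png

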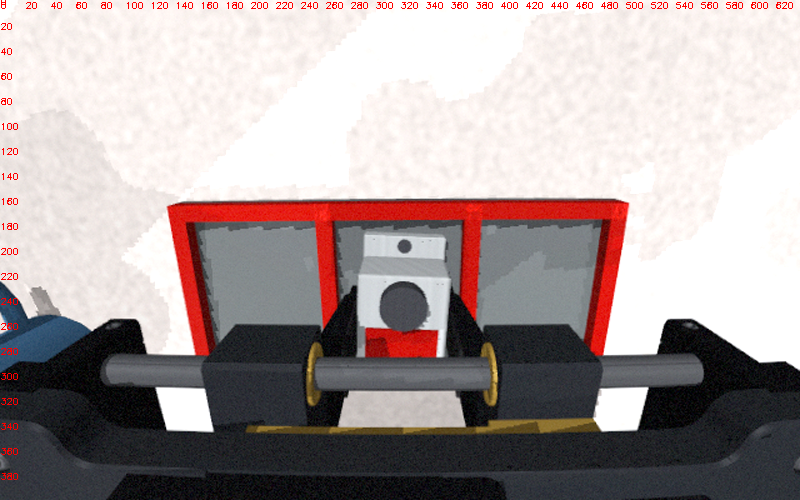

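The red housing is centred in the reject tray's middle nest. I'll release it, rise, and look at the hook from above.

>>> apply_moves(
  offset=[
    [0,0,0],
    [0,0,0],
    [0,0,0],
    [0,0,0],
    [0,0,2],
    [0,0,4.4],
    [0,0,6.8],
    [0,0,9.2],
    [1,-1,9.64],
    [2.5,-2.7,9.64],
    [4,-4.5,9.64],
    [5.5,-6.2,9.64],
    [6.48,-7.56,9.64],
    [6.48,-7.56,9.64],
    [6.48,-7.56,9.64],
    [6.48,-7.56,9.64],
    [6.48,-7.56,9.64],
    [6.48,-7.56,9.64],
    [6.48,-7.56,9.64],
  ],
  yaw=[0,0,0,0,0,0,0,0,-1.6,-3.2,-4.8,-6.4,-8,-9.6,-11.2,-12.8,-14.4,-14.4,-14.4],
  jaw=[-0.22,-0.22,-0.22,-0.22,-0.22,-0.22,-0.6,-0.6,-0.6,-0.6,-0.6,-0.6,-0.6,-0.6,-0.6,-0.6,-0.6,-0.6,-0.6],
)

```text
t: 38.2
eef_pos: [619.9, 125.1, 259.9]
tcp_rot: [2.22, 1.566, -1.001]
ft_force: [-0.6, 0.3, 0.1]
opening: 0.799
```

```bash
python3 g.py w21; python3 -c "
from h import *
c=cam('scene'); crop(c,'s21',180,80,320,240,2.5)"
```

```text
psi -94.6 [620.  125.  259.9] 0.8009096610504545
```

View pics/w21.png

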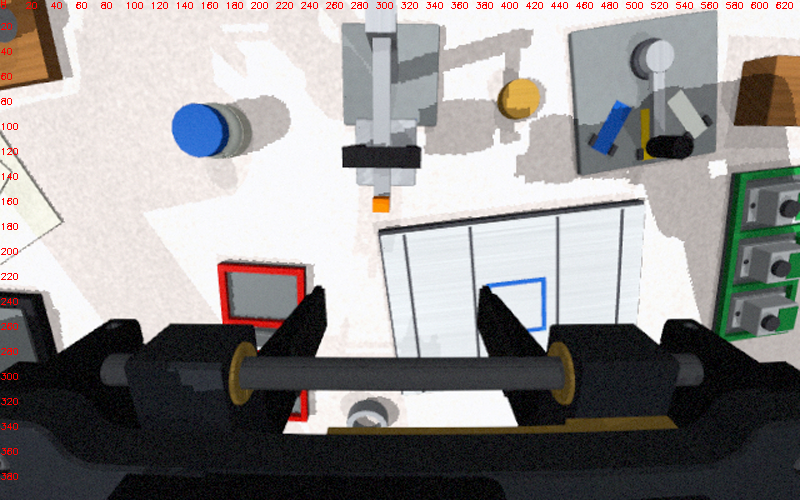

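View pics/s21.png

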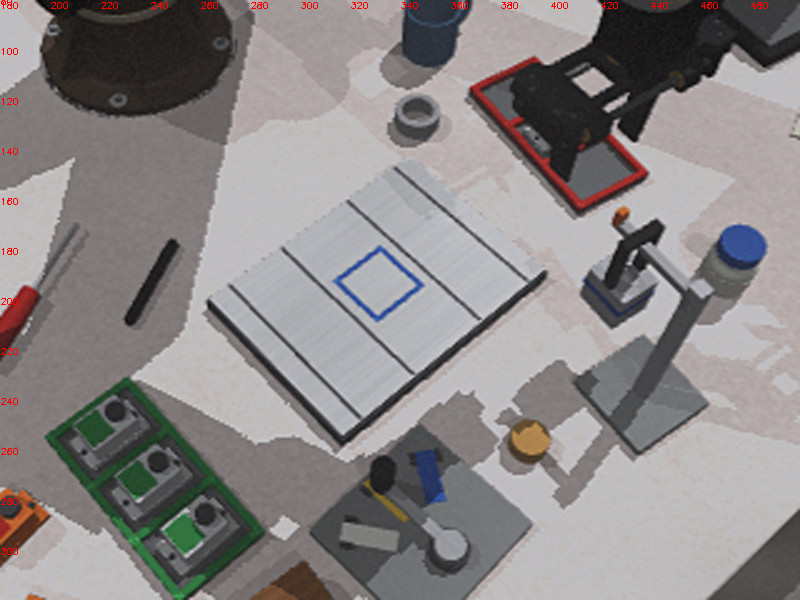

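```bash
python3 - <<'E'
from h import *
c=cam("wrist");w=lambda p:np.array(p)/1.25-.5
print(c["p"].round(1))
print("loop",unp(c,w([(342,146),(421,147),(420,168),(342,167)]),208).round(1))
print("orange",unp(c,w([(373,197),(390,197),(390,212),(373,212)]),212).round(1))
print("bar",unp(c,w([(374,40),(390,40),(374,195),(390,195)]),200).round(1))
c=cam("scene")
w=lambda p:np.array(p)/2.5+[180,80]-.5
print("scene loop",unp(c,w([(622,238),(655,220),(665,232),(632,248)]),208).round(1))
crop(c,'s22',400,140,90,90,6)
E
```

```text
[702.  118.9 431.2]
loop [[700.1 153.7 208. ]
 [695.7 108.1 208. ]
 [683.8 109.5 208. ]
 [688.2 155.2 208. ]]
orange [[669.6 138.4 212. ]
 [668.8 128.5 212. ]
 [659.9 129.3 212. ]
 [660.7 139.4 212. ]]
bar [[756.4 129.9 200. ]
 [755.6 121.  200. ]
 [669.  138.8 200. ]
 [668.2 128.9 200. ]]
scene loop [[679.8 115.2 208. ]
 [685.3 153.9 208. ]
 [700.1 150.6 208. ]
 [693.1 114.  208. ]]
```

View pics/s22.png

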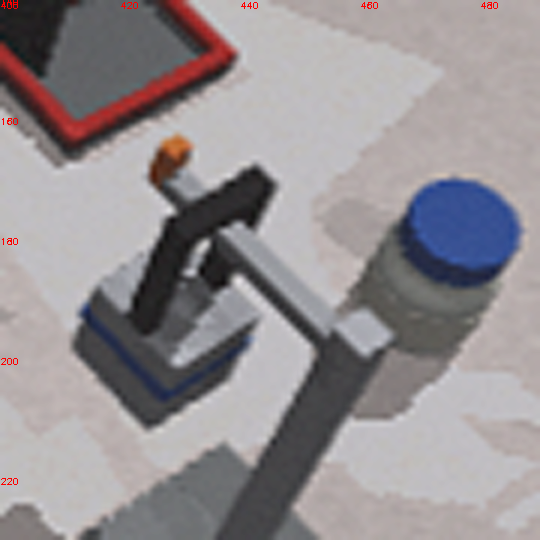

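The wrist view gives the loop as 46 x 12 mm at about (381,157), centred at (692, 131.6) with the jaw axis at -95.5°. I'll descend over it.

>>> apply_moves(
  offset=[
    [1.4,0.1,0],
    [2.88,0.26,0],
    [2.88,0.26,0],
    [2.88,0.26,-1],
    [2.88,0.26,-2],
    [2.88,0.26,-3],
    [2.88,0.26,-3.8],
    [2.88,0.26,-4.27],
    [2.88,0.26,-4.27],
    [2.88,0.26,-4.27],
  ],
  yaw=[-0.15,-0.15,-0.15,-0.15,-0.15,-0.15,-0.15,-0.15,-0.15,-0.15],
  jaw=[-0.6,-0.6,-0.6,-0.6,-0.6,-0.6,-0.6,-0.6,-0.6,-0.6],
)

```text
t: 39.65
eef_pos: [692.2, 131.6, 154.1]
tcp_rot: [2.459, 1.566, -0.78]
ft_force: [-0.1, -0.1, 0.2]
opening: 0.798
```

```bash
python3 g.py w23; python3 -c "
from h import *
c=cam('scene'); crop(c,'s23',390,100,110,110,5)"
```

```text
psi -95.6 [692.3 131.6 154.2] 0.8018917802685754
```

View pics/w23.png

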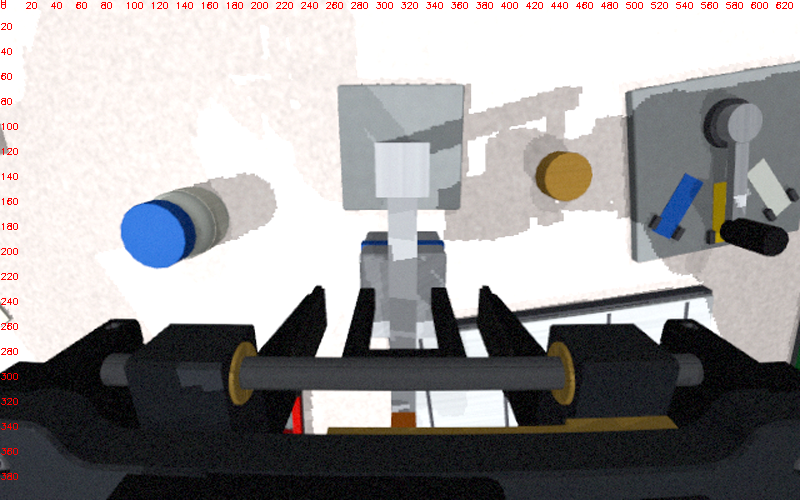

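View pics/s23.png

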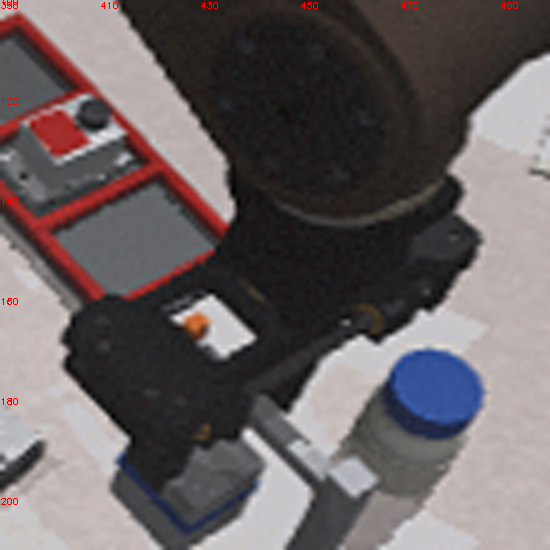

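The loop lies centred between the fingers, and the red housing is flat in its nest. I'll close on the loop, then lift.

>>> apply_moves(
  offset=[
    [0,0,0],
    [0,0,0],
    [0,0,0],
    [0,0,0],
    [0,0,0],
    [0,0,0],
    [0,0,0],
    [0,0,0],
  ],
  yaw=[0,0,0,0,0,0,0,0],
  jaw=[1,1,1,1,1,1,1,1],
)

```text
t: 40.75
eef_pos: [692.3, 131.5, 154.2]
tcp_rot: [2.474, 1.566, -0.766]
ft_force: [-0.6, -1.8, 1.7]
opening: 0.482
```

>>> apply_moves(
  offset=[
    [0,0,0.2],
    [0,0,0.5],
    [0,0,0.9],
    [0,0,1.15],
    [0,0,1.15],
    [0,0,1.15],
  ],
  yaw=[0,0,0,0,0,0],
  jaw=[1,1,1,1,1,1],
)

```text
t: 41.5
eef_pos: [692.1, 131.5, 182.7]
tcp_rot: [2.418, 1.566, -0.821]
ft_force: [0.4, -0.4, -2.7]
opening: 0.484
```

```bash
python3 g.py w24; python3 -c "
from h import *
c=cam('scene'); crop(c,'s24',390,100,110,110,5)"
```

```text
psi -95.6 [692.1 131.5 182.6] 0.48176695337271846
```

View pics/w24.png

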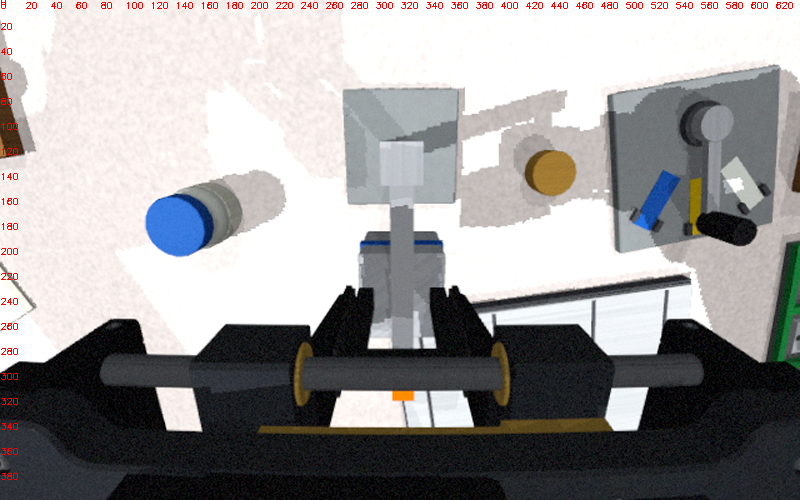

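View pics/s24.png

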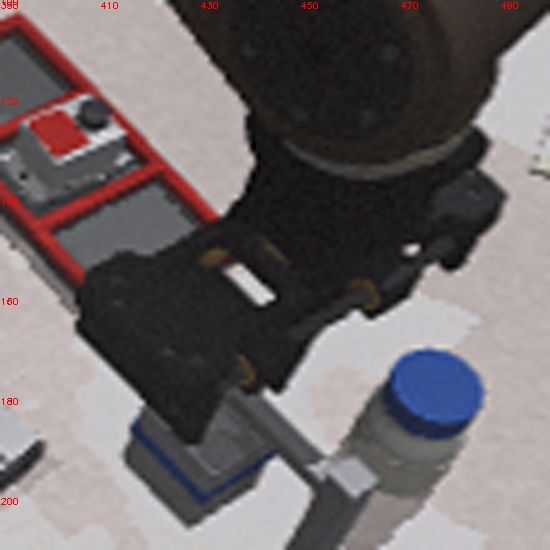

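Lifted and clear: the loop opening is centred around the bar. I'll slide out along the bar and then go over to the datum.

>>> apply_moves(
  offset=[
    [-0.8,0.08,0],
    [-1.8,0.17,0],
    [-2.9,0.28,0],
    [-4,0.38,0],
    [-4.8,-0.5,0],
    [-5.6,-2,0],
    [-6.5,-3.5,0],
    [-7.5,-5,0],
    [-7.98,-5.42,0],
    [-7.98,-5.42,-1],
    [-7.98,-5.42,-2],
    [-7.98,-5.42,-2.5],
    [-7.98,-5.42,-2.5],
  ],
  yaw=[0,0,0,0,0,0.5,1,1.43,1.43,1.43,1.43,1.43,1.43],
  jaw=[1,1,1,1,1,1,1,1,1,1,1,1,1],
)

```text
t: 43.22
eef_pos: [492.6, -3.7, 119.6]
tcp_rot: [2.211, 1.567, -0.879]
ft_force: [0.1, -0.6, -2.1]
opening: 0.486
```

```bash
python3 g.py w25; python3 -c "
from h import *
c=cam('scene'); crop(c,'s25',250,120,200,140,4,[[(457,-40,20),(457,32,20),(529,32,20),(529,-40,20),(457,-40,20)]])"
```

```text
psi -87.0 [492.9  -3.8 120.2] 0.4813395941717928
```

View pics/w25.png

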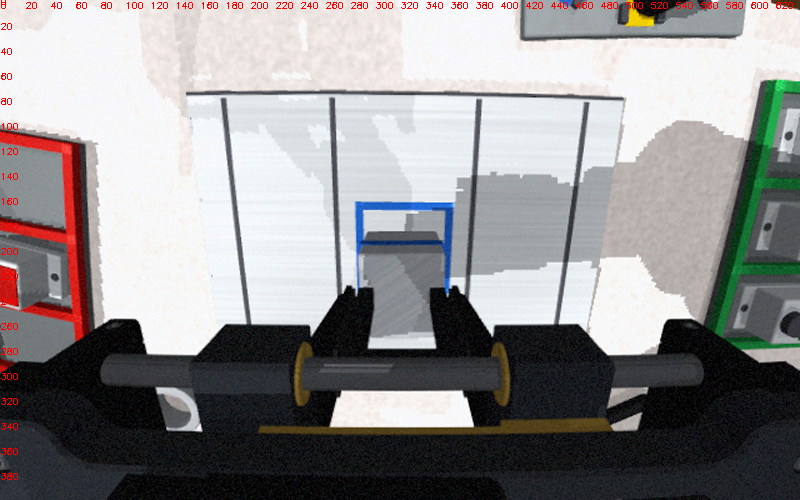

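View pics/s25.png

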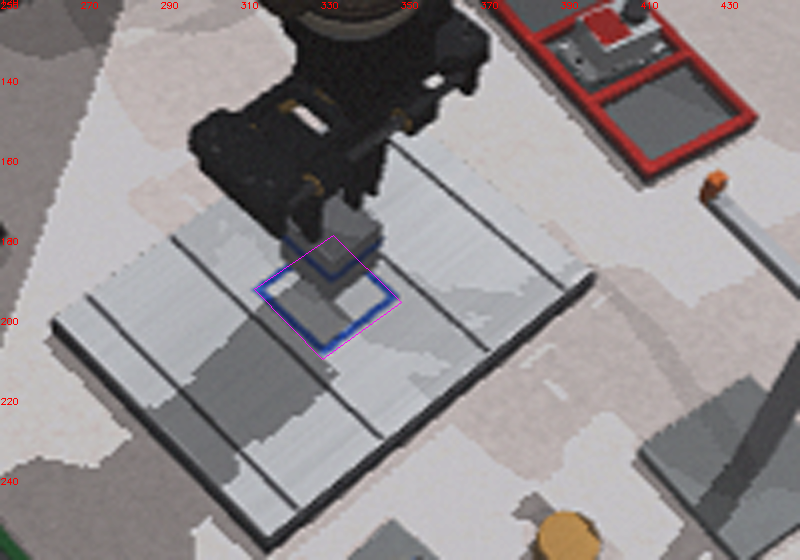

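```bash
python3 - <<'E'
from h import *
c=cam("wrist");w=lambda p:np.array(p)/1.25-.5
P=unp(c,w([(356,202),(453,202)]),20);print(P.round(1))
d=P[1]-P[0];d/=np.linalg.norm(d);n=np.array([d[1],-d[0],0]);n=n if n[0]<0 else -n
print("centre",P.mean(0)+36*n, np.linalg.norm(P[1]-P[0]))
E
```

```text
[[528.1  31.9  20. ]
 [531.7 -39.2  20. ]]
centre [493.97673772  -5.47908921  20.        ] 71.20386121436077
```

>>> apply_moves(
  offset=[
    [0.03,-0.04,-0.5],
    [0.03,-0.04,-1],
    [0.03,-0.04,-1.25],
    [0.03,-0.04,-1.38],
    [0.03,-0.04,-1.42],
    [0.03,-0.04,-1.42],
    [0.03,-0.04,-1.42],
  ],
  yaw=[0,0,0,0,0,0,0],
  jaw=[1,1,1,1,1,1,1],
)

```text
t: 44.25
eef_pos: [494.0, -4.9, 85.5]
tcp_rot: [2.519, 1.564, -0.571]
ft_force: [-0.6, -0.7, -3.1]
opening: 0.486
```

```bash
python3 g.py w26; python3 -c "
from h import *
print(env.state()['ft_force'])
c=cam('scene'); crop(c,'s26',250,120,200,140,4)"
```

```text
psi -87.0 [494.   -4.9  85.5] 0.47841632560903
[ 0.22416684  0.98737604 -2.89047765]
```

View pics/w26.png

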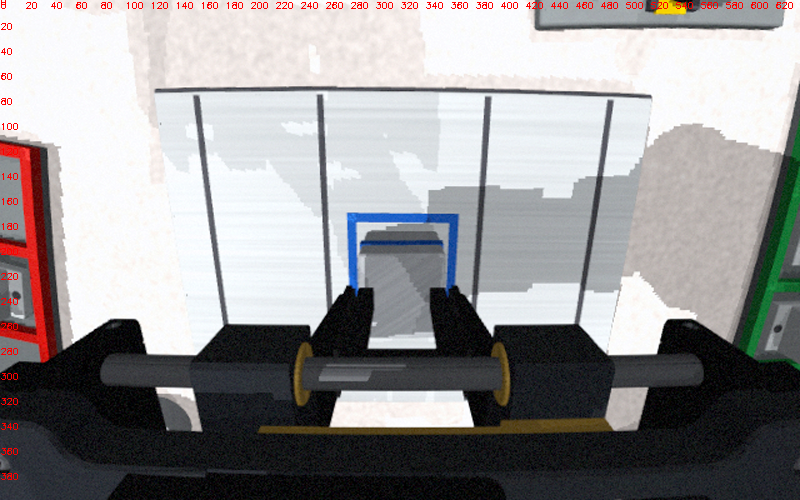

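View pics/s26.png

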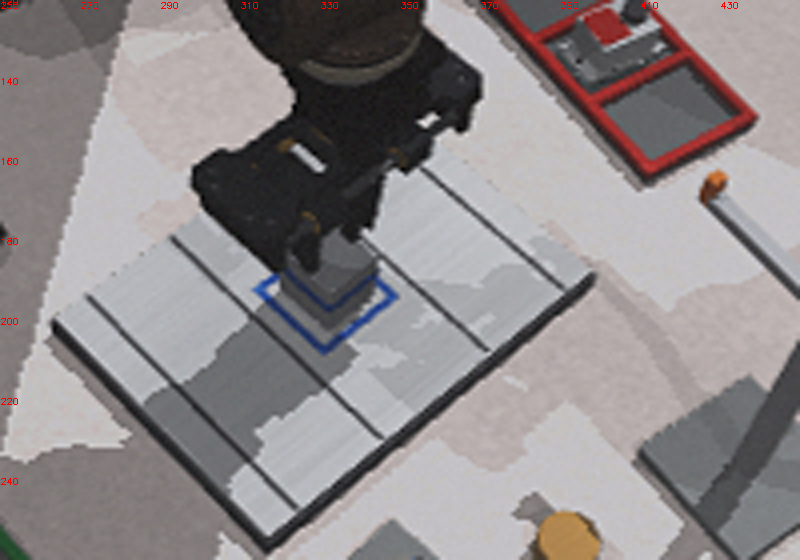

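>>> apply_moves(
  offset=[
    [0,0,-0.03],
    [0,0,-0.05],
    [0,0,-0.05],
  ],
  yaw=[0,0,0],
  jaw=[1,1,1],
)

```text
t: 44.72
eef_pos: [493.9, -4.9, 84.2]
tcp_rot: [2.514, 1.564, -0.575]
ft_force: [-1.2, -0.5, -1.9]
opening: 0.483
```

>>> apply_moves(
  offset=[
    [0,0,-0.03],
    [0,0,-0.05],
    [0,0,-0.05],
  ],
  yaw=[0,0,0],
  jaw=[1,1,1],
)

```text
t: 45.1
eef_pos: [494.1, -5.0, 84.1]
tcp_rot: [2.572, 1.564, -0.517]
ft_force: [-4.9, -0.5, 16.6]
opening: 0.482
```

Contact felt. I'll release and rise.

>>> apply_moves(
  offset=[
    [0,0,0],
    [0,0,0],
    [0,0,0],
    [0,0,0],
    [0,0,0],
    [0,0,0.5],
    [0,0,1.2],
    [0,0,2.5],
    [0,0,4],
    [0,0,5],
    [1.5,-2,5],
    [3,-4,5],
    [4.5,-5.6,5],
    [5,-5.8,5],
    [5,-5.8,5],
    [5,-5.8,5],
  ],
  yaw=[0,0,0,0,0,0,0,0,0,0,-0.7,-1.4,-2.1,-2.1,-2.1,-2.1],
  jaw=[-0.4,-0.4,-0.4,-0.4,-0.4,-0.4,-0.4,-0.4,-0.4,-0.4,-0.1,-0.1,-0.1,-0.1,-0.1,-0.1],
)

```text
t: 47.1
eef_pos: [618.3, -148.8, 209.5]
tcp_rot: [2.566, 1.564, -0.742]
ft_force: [-0.3, 0.4, -0.7]
opening: 0.555
```

```bash
python3 g.py w27; python3 -c "
from h import *
c=cam('scene'); crop(c,'s27',180,80,320,240,2.5)"
```

```text
psi -99.5 [ 618.4 -148.8  209.6] 0.5520919271302155
```

View pics/w27.png

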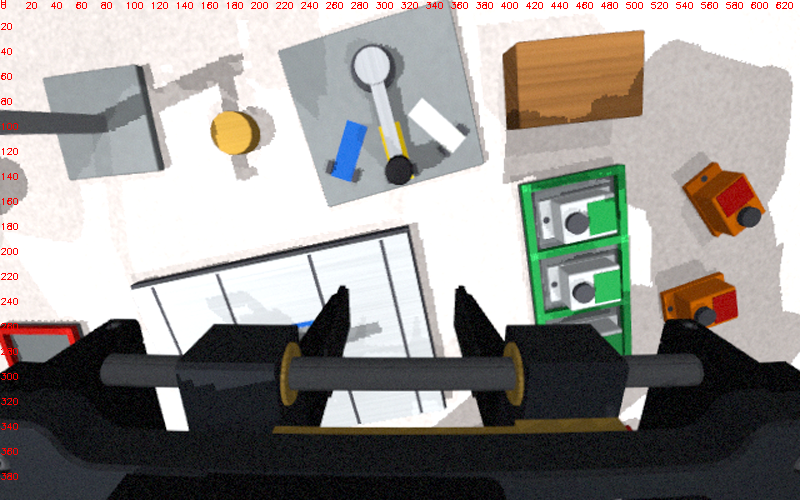

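View pics/s27.png

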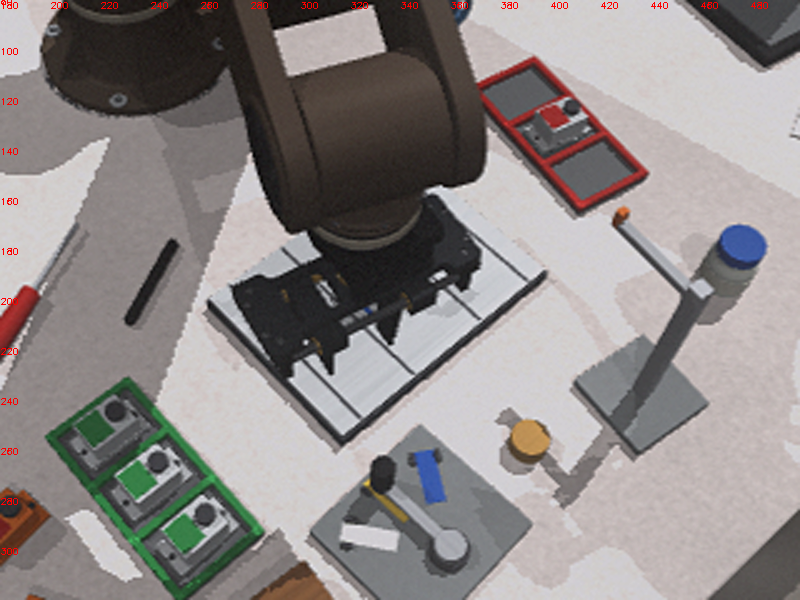

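```bash
python3 - <<'E'
from h import *
c=cam("wrist");w=lambda p:np.array(p)/1.25-.5
pv=unp(c,w([(371,64)]),24)[0];kn=unp(c,w([(399,169)]),67)[0]
bp=unp(c,w([(330,166),(358,175)]),14);b=unp(c,w([(345,122),(367,127),(353,180),(331,174)]),12)
print(pv.round(1),kn.round(1),np.linalg.norm((kn-pv)[:2]),bp.round(1),b.round(1))
ang=lambda p:np.arctan2(-(p-pv)[1],-(p-pv)[0])
print("knob",ang(kn),"bluestrip",ang(b.mean(0)),"pegs",ang(bp.mean(0)))
E
```

```text
[ 766.8 -146.1   24. ] [ 675.6 -155.8   67. ] 91.67189782432251 [[ 685.7  -89.5   14. ]
 [ 672.7 -114.6   14. ]] [[ 723.3 -111.9   12. ]
 [ 715.2 -131.5   12. ]
 [ 668.6 -108.5   12. ]
 [ 678.   -88.4   12. ]]
knob 0.1060933645518035 bluestrip -0.4721794375137154 pegs -0.4662132532949948
```

>>> apply_moves(
  offset=[
    [1.2,-0.15,0],
    [2.27,-0.28,0],
    [2.27,-0.28,-2],
    [2.27,-0.28,-4.2],
    [2.27,-0.28,-5.4],
    [2.27,-0.28,-6.3],
    [2.27,-0.28,-6.9],
    [2.27,-0.28,-6.9],
    [2.27,-0.28,-6.9],
  ],
  yaw=[0,0,0,0,0,0,0,0,0],
  jaw=[-0.1,-0.1,-0.1,-0.1,-0.1,-0.1,-0.1,-0.1,-0.1],
)

```text
t: 48.38
eef_pos: [675.8, -156.1, 38.2]
tcp_rot: [2.656, 1.562, -0.652]
ft_force: [-0.2, 0.6, -0.3]
opening: 0.552
```

```bash
python3 g.py w28; python3 -c "
from h import *
c=cam('scene'); crop(c,'s28',180,80,320,240,2.5)
c=cam('side'); crop(c,'d28',220,100,240,200,3)"
```

```text
psi -99.6 [ 675.9 -156.2   38.4] 0.5543262240985645
```

View pics/w28.png

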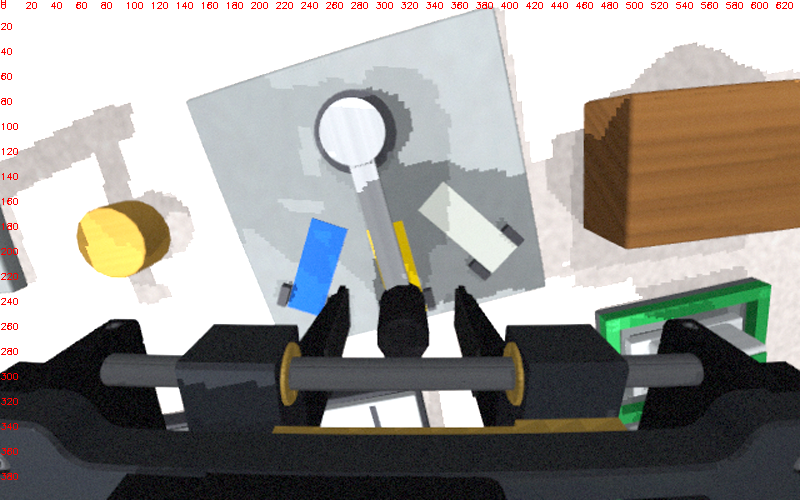

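View pics/s28.png

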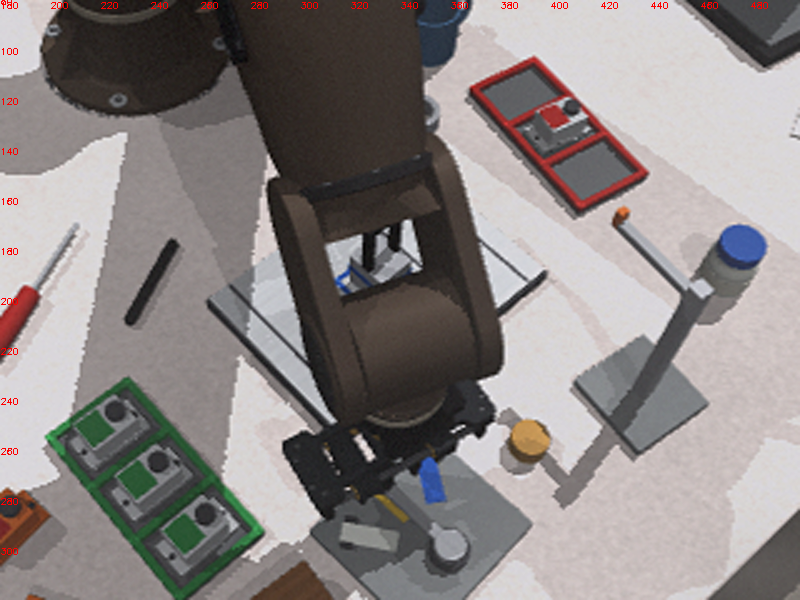

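View pics/d28.png

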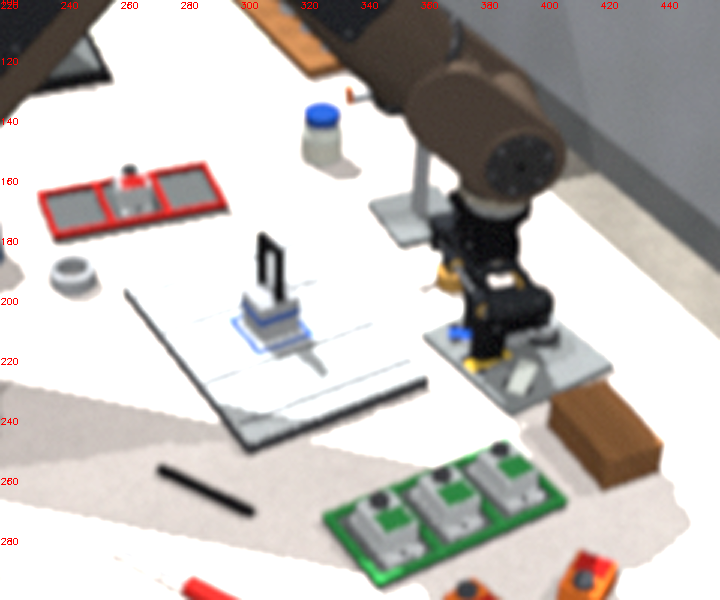

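The side view shows the master upright inside the blue square (270,310). I'll grip the knob and swing it to park.

>>> apply_moves(
  offset=[
    [0,0,0],
    [0,0,0],
    [0,0,0],
    [0,0,0],
    [0,0,0],
    [-0.01,0.2,0],
    [-0.02,0.4,0],
    [-0.01,0.61,0],
    [0,0.83,0],
    [0.04,1.04,0],
    [0.08,1.25,0],
    [0.14,1.46,0],
    [0.21,1.66,0],
    [0.29,1.86,0],
    [0.38,2.06,0],
    [0.38,2.06,0],
    [0.38,2.06,0],
    [0.38,2.06,0],
  ],
  yaw=[0,0,0,0,0,0,0,0,0,0,0,0,0,0,0,0,0,0],
  jaw=[1,1,1,1,1,1,1,1,1,1,1,1,1,1,1,1,1,1],
)

```text
t: 50.78
eef_pos: [684.5, -104.2, 37.9]
tcp_rot: [2.583, 1.564, -0.726]
ft_force: [-5.1, 1.9, 1.7]
opening: 0.245
```

```bash
python3 g.py w29
```

```text
psi -99.6 [ 684.5 -104.3   37.8] 0.24511698187642686
```

View pics/w29.png

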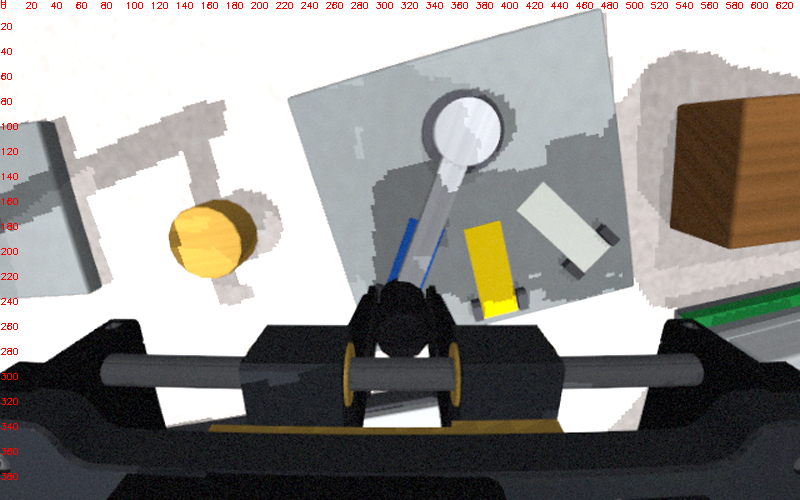

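>>> apply_moves(
  offset=[
    [0,0,0],
    [0,0,0],
    [0,0,0],
    [0,0,2],
    [0,0,4.5],
    [0,0,6.8],
    [-1,-0.5,6.8],
    [-2.2,-1,6.8],
    [-2.2,-1,6.8],
    [-2.2,-1,6.8],
  ],
  yaw=[0,0,0,0,0,0,0,0,0,0],
  jaw=[0.1,0.1,0.1,0.1,0.1,0.1,0.1,0.1,0.1,0.1],
)

```text
t: 52.08
eef_pos: [630.2, -129.2, 208.1]
tcp_rot: [2.64, 1.563, -0.669]
ft_force: [0.6, 0.8, -0.7]
opening: 0.448
```

```bash
python3 - <<'E'
from h import *
c=cam("wrist");crop(c,"w30",190,0,240,170,3.3,[[(764.8,-145.7,24),(685,-104.1,24),(685,-104.1,67)]])
E
```

```text
(no output)
```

View pics/w30.png

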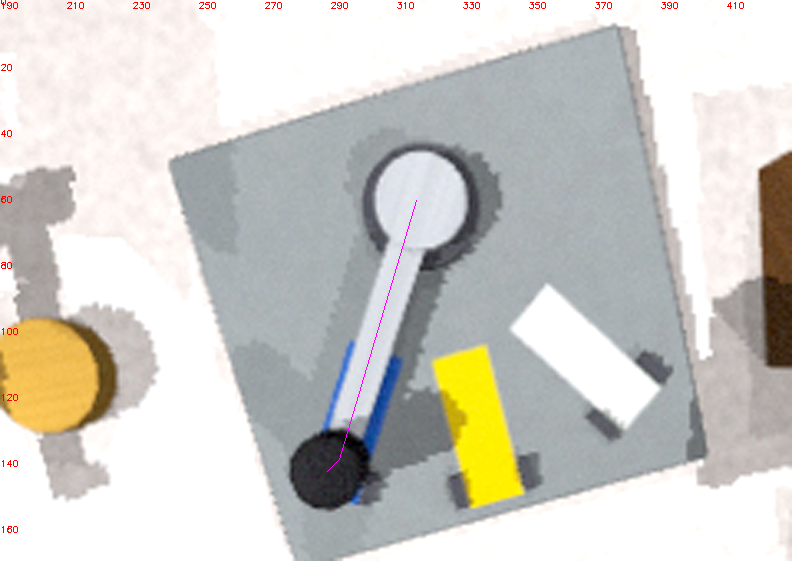

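```bash
python3 - <<'E'
from h import *
c=cam("wrist");w=lambda p:np.array(p)/3.3+[190,0]-.5
pv=unp(c,w([(421,199)]),24)[0];kn=unp(c,w([(329,469)]),67)[0]
ang=lambda p:np.arctan2(-(p-pv)[1],-(p-pv)[0])
L=unp(c,w([(352,342),(327,430)]),12);Rr=unp(c,w([(400,358),(368,455)]),12)
def line(A):
    d=A[1]-A[0];return d/np.linalg.norm(d)
dl,dr=line(L),line(Rr);d=dl+dr;d/=np.linalg.norm(d)
n=np.array([-d[1],d[0],0])
print("pv",pv,"kn",kn,"knob ang",ang(kn))
print("strip dir",np.arctan2(-d[1],-d[0]),"offset of strip mid from pivot line",((L.mean(0)+Rr.mean(0))/2-pv)@n, "of knob",(kn-pv)@n, "strip mid ang",ang((L.mean(0)+Rr.mean(0))/2))
y=unp(c,w([(433,360),(487,346),(524,492),(473,507)]),12);print("yel ang",ang(y.mean(0)))
lv=unp(c,w([(391,240),(424,249),(336,415),(366,425)]),24);print("lever ang",ang((lv[2]+lv[3])/2))
E
```

```text
pv [ 765.08920285 -147.13655548   24.        ] kn [ 685.67082447 -104.65265456   67.        ] knob ang -0.4912057275736315
strip dir -0.4898698044977616 offset of strip mid from pivot line -0.14943473874024135 of knob -0.1203232611174285 strip mid ang -0.4920502647020101
yel ang 0.10201022766177921
lever ang -0.49802400552346304
```

The lever is within 0.01 rad of the blue mark's line. I'll back off and take a last look.

>>> apply_moves(
  offset=[
    [0,0,2],
    [-1,-1,3],
    [-3,-3,3],
    [-4,-5,3],
    [-4,-7,3],
    [-4,-9,3],
    [-4,-10,3],
    [-4,-10,3],
    [-4,-10,3],
  ],
  yaw=[0,0,0,0,0,0,0,0,0],
  jaw=[0.1,0.1,0.1,0.1,0.1,0.1,0.1,0.1,0.1],
)

```text
t: 53.3
eef_pos: [530.6, -378.2, 282.4]
tcp_rot: [2.63, 1.564, -0.678]
ft_force: [-0.6, -0.2, -0.0]
opening: 0.45
```

```bash
python3 - <<'E'
from h import *
c=cam("scene");crop(c,"s31",180,80,320,240,2.5);c=cam("side");crop(c,"d31",200,90,260,200,3); c=cam("wrist");crop(c,"w31",0,0,640,400,1.25)
E
```

```text
(no output)
```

View pics/s31.png

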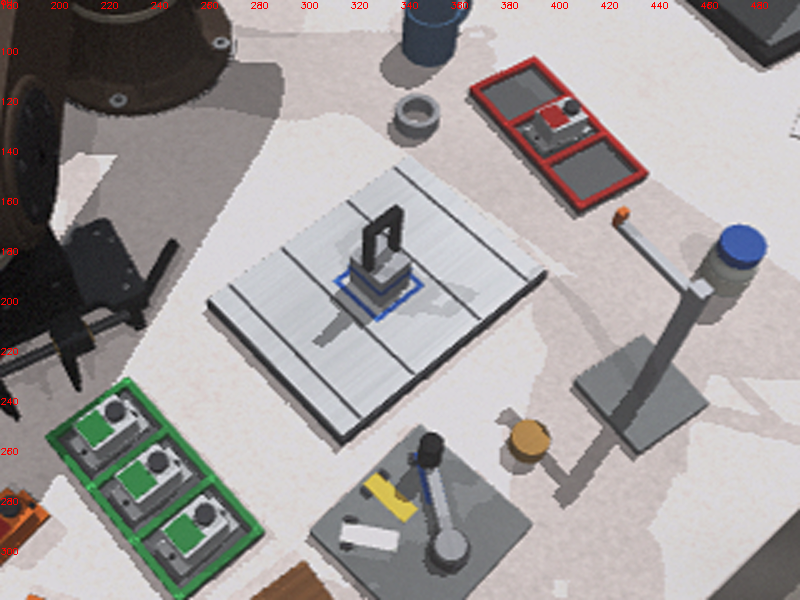

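View pics/d31.png

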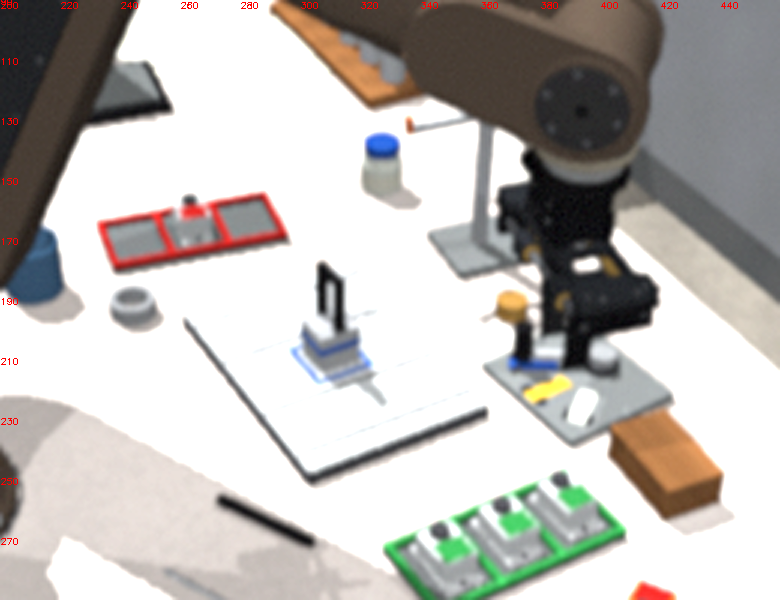

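View pics/w31.png

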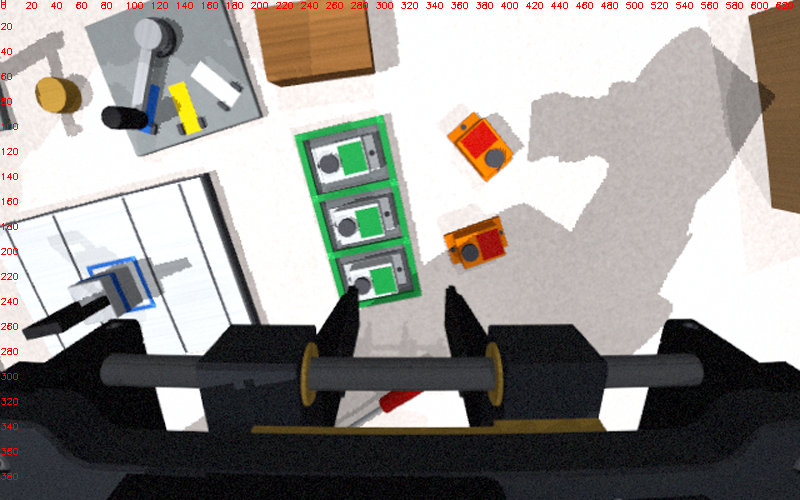

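All three views show everything in place: housings flat in their nests, the master upright in the square, the lever on blue, and the bystanders where they were.

```bash
python3 -c "
from cell import env
print(env.job_done()); print(env.state()['t'])"
```

```text
the job is handed in; nothing more can be done
None
the job is handed in; nothing more can be done
```

The job is done and handed in at about 53 s of the 210 s allowed; handing in gives no verdict.

What I did, in the order asked:
- **Unload:** I threw the lever into the yellow unload notch.
- **Sorting:** Four housings were on the stage. The three green ones went into the three pass nests and the red one into the middle reject nest.
- **Master block:** I lifted it off its hook and stood it upright on the blue square.
- **Park:** Only after that did I throw the lever into the blue notch.

Last checks:
- **Cameras:** All four housings lay flat in nests of their own, and the master stood upright inside the blue square. The bystanders and the orange look-alikes were where they started.
- **Lever:** The knob measured within 0.01 rad of the blue mark's line.
- **Force:** The highest reading I saw was about 17 N, when setting the master down. I only read it at the end of each move.

Two things did not go cleanly:
- **Missed grasp:** My first grasp came up empty because I lifted before the fingers had closed. The housing did not move, and the second try worked.
- **Camera disagreement:** The scene and wrist cameras differed by about 3 mm. I relied mainly on the wrist camera.

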